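# Clear the suspension bottles, set the diagram screen on its rest, put the bottles back

## Task

The handheld with the cutting diagram has been left lying behind the three bottles of diamond suspension. First move all three bottles to the white drip tray, then take out the handheld and lay it squarely in the middle of the sloped reading rest, screen up, orange head end uppermost and its foot end right down against the cleat; after that stand every bottle back in the middle of the coaster of its own colour, so that the grits do not mix. Keep the bottles upright and do not knock the block of dops.

Things in the scene. Friction and masses are not known exactly. Their poses are not given: they have to be found in the camera images.
- bottle_red: Loose white plastic bottle of diamond suspension with a red screw cap and a red band round the middle; 40 mm diameter, 125 mm tall in all; round body up to 84 mm, shoulder, then the cap, 28 mm diameter, from 98 to 125 mm above the foot; 0.12 kg, give or take. Origin: centre of its foot; z up the bottle.
- bottle_yellow: Loose white plastic bottle of diamond suspension with a yellow screw cap and a yellow band round the middle; 40 mm diameter, 125 mm tall in all; round body up to 84 mm, shoulder, then the cap, 28 mm diameter, from 98 to 125 mm above the foot; 0.12 kg, give or take. Origin: centre of its foot; z up the bottle.
- bottle_blue: Loose white plastic bottle of diamond suspension with a blue screw cap and a blue band round the middle; 40 mm diameter, 125 mm tall in all; round body up to 84 mm, shoulder, then the cap, 28 mm diameter, from 98 to 125 mm above the foot; 0.12 kg, give or take. Origin: centre of its foot; z up the bottle.
- coaster_red: Fixed flat red coaster, 56 mm (x) by 50 mm (y), 2 mm thick, on a black rubber mat 3 mm thick; the home of the bottle with the red cap, which stands on it at the start. The three coasters lie in a row along their y, 55 mm from centre to centre, in shuffled order; the handheld lies behind the row as seen from the robot. Origin: centre of its underside (the top face is 2 mm higher).
- coaster_yellow: Fixed flat yellow coaster, 56 mm (x) by 50 mm (y), 2 mm thick, on a black rubber mat 3 mm thick; the home of the bottle with the yellow cap, which stands on it at the start. The three coasters lie in a row along their y, 55 mm from centre to centre, in shuffled order; the handheld lies behind the row as seen from the robot. Origin: centre of its underside (the top face is 2 mm higher).
- coaster_blue: Fixed flat blue coaster, 56 mm (x) by 50 mm (y), 2 mm thick, on a black rubber mat 3 mm thick; the home of the bottle with the blue cap, which stands on it at the start. The three coasters lie in a row along their y, 55 mm from centre to centre, in shuffled order; the handheld lies behind the row as seen from the robot. Origin: centre of its underside (the top face is 2 mm higher).
- handheld: Loose rigid handheld screen, black case 136 mm long (x), 62 wide (y), 16 thick, about 0.22 kg; light-blue screen with cut-stone diagram, orange band across the head end, round grey key at the foot end. Lies flat, screen up, on the same mat as the coasters, long side along the row, some 4 mm from it and 12 mm from the bottles. Origin: centre of underside; x to the head, z out of the screen.
- tray: Fixed white drip tray with a steel-edged rim, an open shallow box 220 mm (x) by 100 mm (y) outside, walls 4 mm thick and 14 mm high, inside 212 by 92 mm; its floor is 4 mm thick. It is the side area. Origin: centre of its underside; z up.
- rest_plate: Sloped aluminium plate of the fixed reading rest, 120 mm wide (y), no side walls, rising at 30 degrees away from the robot; dark wooden cleat across its low end, 10 mm proud of the plate. Origin: on the plate's upper face at the foot of the cleat's inner face, mid-width, 22 mm above the bench; x up the slope (plate ends at 155 mm), z square out of it. A seated handheld has its origin at x = 68 mm.
- dop_block: Bystander: loose wooden block 45 mm (x) by 110 mm (y), 32 mm high, with six upright brass dops carrying coloured stones, 72 mm high in all, at the far side of the work; not to be knocked. Origin: centre of its underside.
There are look-alikes about, which are no part of the job. There is more than one size of the coaster_blue; the one meant has the size given above.

How it is judged:
By the outcome, as a careful person would: the job done as asked, in the order asked, and still so for the second after the job is handed in, with the robot touching nothing.
It also fails if it takes over 134 s, if anything falls off the work surface, if the arm or the gripper's body presses on something with over 40 N, if the wrist force passes 120 N, or if a joint passes its speed limit or range.

## Robot

A 6-joint arm with a two-finger parallel gripper is mounted at the origin on the work surface. World frame = base frame: x ahead of the robot, y to its left, z up, the work surface at z = 0. Lengths are in m, angles in rad, forces in N, time in s.
With the tool pointing down it reaches from about 0.15 to 0.775 m from the base axis. Payload 6.1 kg.
Tool frame: the origin (TCP) lies on the centre line of the jaws, within the pads' length; the fingertips stand 11 mm ahead of it and the grasp point (between the pads) lies 8 mm behind it (arm.tips_ahead is the distance from the TCP to the fingertips, in m); z points along the fingers, y is the line along which they close (so a half turn about z gives the same grasp; the last joint's range is limited). The gripper opens to 85 mm and grips with 20 to 120 N. Pads are 22 mm wide; open, the fingers measure 114 mm over their backs; the gripper's body (76 mm by 85 mm) begins 54 mm behind the grasp point. The pads swing forward as they close: fully open they stand 13 mm farther back than shut.
Start: joints at [1.14, 0.126, -0.04, 1.405, 0, 1.571], TCP at [0.219, 0.477, 0.207] pointing down, gripper open.
Joint ranges: [-2.72, 2.72], [-0.95, 1.95], [-1.27, 1.35], [-1.78, 2.02], [-1.46, 1.47], [-3.14, 3.14]. Speed limits (rad/s): [2.39, 2.39, 3.01, 3.14, 3.14, 3.14].

## Interface

Orientations are given as a rotation vector (axis times angle).
In Python, from plant import arm, imaging gives the robot as it stands. The module is installed in compiled form; this text tells all that it offers.
- The arm moves only by the tool send_rows, never from a script. Its argument "plan" is text: rows parted by semicolons, each of 7 numbers parted by spaces: the opening, from -1 (shut) to 1 (fully open), then the shift along the world's x, y, z as a fraction of full scale, then the turn, a rotation vector about the world's x, y, z as a fraction of full scale. In form: claw tx ty tz wx wy wz; .... A call has 1 to 12 rows; each row is the pose to reach, as a shift and turn from the pose commanded when the call began, turning the shorter way round; what a row does not reach only later rows make up. Full scale, the value 1, is 1 m for a shift and 180 degrees for a turn. A row lasts 1/12 s, in which the tool goes at most 41.7 mm and 7.16 degrees, less where a joint would pass 70% of its speed; a pose out of reach is approached as far as the arm can. A call with a number of a shift or a turn outside -1 to 1 is refused whole. A call with a gripper value outside its range is refused whole. The fingers move at their own pace and stop on an object; the grip force is fixed at half the most. Time passes only in rows, so rows that repeat a pose let the fingers close. It gives the time, the measured TCP pose, the force, the opening and the grip force at its end, in the units of the state.
- arm.get_obs(): the state, without advancing time (a new reading comes with each control period).
- imaging.grab_frame(name): name is "scene" or "top" or "wrist"; returns a dict with "frame" (420x560x3 uint8, red, green, blue), "depth" (420x560 float32, m along the optical axis (not along the pixel's ray), 0 where there is no reading), "K" (3x3 intrinsics, pixels), "rvec" (rotation vector, rad) and "tvec" (3), from world to camera coordinates, as OpenCV has them; the wrist camera has in their place "tool_from_camera" (4x4, takes a point from camera to tool coordinates, whose origin is the TCP and whose axes are the flange's). Camera axes: x right, y down, z forward; pixel columns grow to the right and rows downward; lengths in m; the calibration is good to about 2 mm. A picture is of the moment at which its call begins: read the wrist's pose just before it.
- arm.hand_in(): hands the job in; it is judged then, once.
The state is a dict: "time_s": time; "joint_positions": joint angles; "joint_vel": joint speeds; "tau": joint torques, N m; "position": TCP position; "eef_rot": TCP orientation; "wrist_force": force on the tool from outside, world axes, zero at the start; "ft_torque": the same for the moment, N m; "opening": opening from 0.0 (shut) to 1.0 (fully open); "grip_force": force on a finger pad.
Only numpy, scipy, OpenCV 4.12 (cv2) and the standard library are available. Lean on these libraries where they do the work, as an engineer would, in place of code of your own. Each camera call takes 0.05 s, during which the arm holds its last target. There are 200 camera calls.

## Working session

There is one attempt and no reset: what is moved stays moved. The work goes in short steps, Python scripts to look and compute and a tool call to move; the robot and the scene stay as the last step left them, time stands still between calls to the robot, and variables do not carry over. Pictures are saved under pics/ and viewed, at most 14 in all, crops included, and the job is handed in when it is done.

Besides the shell and the picture viewer there is one more tool, called after "Emit:" as a command line: name --argument value ..., lists and objects as JSON in quotes. send_rows: Moves the arm, as the interface text tells. Its arguments: {"type":"object","properties":{"plan":{"type":"string"}},"required":["plan"]}

```bash
mkdir -p pics
python3 - <<'E'
from plant import arm, imaging
import cv2,numpy as np
print(arm.get_obs(), arm.tips_ahead)
for n in ("scene","top"):
    f=imaging.grab_frame(n); cv2.imwrite(f"pics/{n}0.png",f["frame"][:,:,::-1]); np.savez(f"{n}0.npz",**f)
    R=cv2.Rodrigues(f["rvec"])[0]; print(n,f["K"].tolist(),(-R.T@np.ravel(f["tvec"])).round(3),R.round(3).tolist())
E
```

```text
{'time_s': 0.0, 'joint_positions': array([ 1.14001597e+00,  1.26394221e-01, -4.05918404e-02,  1.40538681e+00,
        2.38285848e-05,  1.57080879e+00]), 'joint_vel': array([ 2.19385637e-03, -6.36925084e-04,  5.78290982e-04,  6.48056462e-04,
        9.51581389e-04, -4.16225344e-05]), 'tau': array([ 3.09021998e-04, -4.35915756e+01,  3.52923560e+01,  1.73787674e-02,
        1.21273015e-04, -5.03804699e-06]), 'position': array([0.21904226, 0.47664691, 0.20652843]), 'eef_rot': array([-6.71390175e-01, -3.06864312e+00,  2.41092747e-03]), 'wrist_force': array([ 0.3936138 , -0.01014717,  0.08088503]), 'ft_torque': array([ 0.01395931, -0.04570907,  0.0210002 ]), 'grip_force': 0.0, 'opening': 0.9980126471512244} 0.011
scene [[478.5305952931125, 0.0, 281.50917638375313], [0.0, 478.5305952931125, 208.55240202054287], [0.0, 0.0, 1.0]] [ 0.959 -0.393  0.882] [[0.685, 0.729, 0.002], [0.61, -0.571, -0.55], [-0.399, 0.378, -0.835]]
top [[410.3581846412847, 0.0, 284.29721355659166], [0.0, 410.3581846412847, 207.5030551933327], [0.0, 0.0, 1.0]] [ 0.423 -0.035  0.884] [[0.017, -1.0, -0.018], [-0.99, -0.014, -0.138], [0.138, 0.02, -0.99]]
```

View pics/scene0.png

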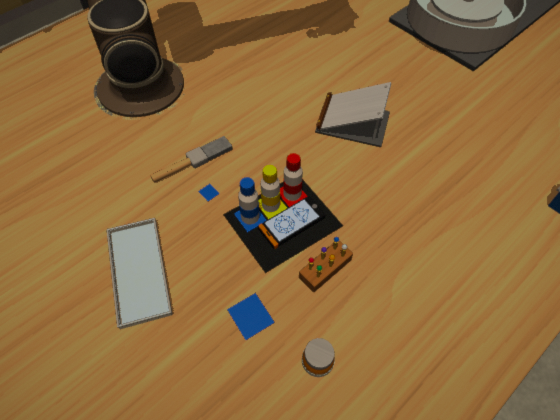

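View pics/top0.png

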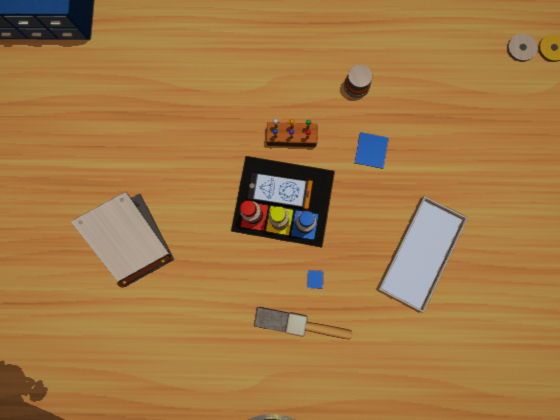

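The top view shows the mat with red, yellow and blue bottles left to right at about (250,212), (279,217) and (306,222). The handheld lies behind them at (280,190) with its orange end on the right. The dop block is at (292,133), the tray at (422,253) and the rest at (122,240), with its cleat at the lower right. The decoy blue squares are at (371,150) and (315,279).

```bash
cat > h.py <<'E'
import numpy as np, cv2
def world(f):
    R=cv2.Rodrigues(np.asarray(f["rvec"]))[0]; t=np.ravel(f["tvec"]); K=f["K"]; d=f["depth"]
    v,u=np.mgrid[:d.shape[0],:d.shape[1]]
    c=np.stack([(u-K[0,2])/K[0,0]*d,(v-K[1,2])/K[1,1]*d,d],-1)
    return (c-t)@R
def plane(f,uv,z):
    R=cv2.Rodrigues(np.asarray(f["rvec"]))[0]; t=np.ravel(f["tvec"]); C=-R.T@t
    uv=np.atleast_2d(uv).astype(float); r=np.c_[uv,np.ones(len(uv))]@np.linalg.inv(f["K"]).T@R
    return C+r*((z-C[2])/r[:,2])[:,None]
def rect(p):  # min-area rectangle in mm: centre, sides, angle
    (c,s,a)=cv2.minAreaRect((np.asarray(p)[:,:2]*1000).astype(np.float32)); return np.round(c,1),np.round(s,1),round(a,1)
def hsv(f): return cv2.cvtColor(f["frame"],cv2.COLOR_RGB2HSV)
E
python3 - <<'E'
from h import *
for n in("top","scene"):
    f=dict(np.load(n+"0.npz")); W=world(f); H=hsv(f); h,s,v=[H[...,i].astype(int) for i in range(3)]
    z=W[...,2]; x=W[...,0]; y=W[...,1]
    near=(x>.25)&(x<.62)&(abs(y)<.14)
    print(n,"bench z",np.median(z[(x>.2)&(x<.7)&(abs(y)<.3)]))
    col={'red':(h<8)|(h>172),'yel':(h>22)&(h<35),'blu':(h>100)&(h<128)}
    for k,m in col.items():
        q=m&(s>120)&near&(z>.115)&(z<.14); print(k,'cap',q.sum(),W[q].mean(0).round(4), rect(W[q])[:2])
        q=m&(s>150)&(z<.012)&(z>-.01)&near
        nn,L,st,ce=cv2.connectedComponentsWithStats(q.astype(np.uint8))
        for i in range(1,nn):
            if st[i,4]>25:
                vv,uu=np.nonzero(L==i); print('  flat',k,st[i,4],rect(plane(f,np.c_[uu,vv],.005)), np.median(z[L==i]).round(4))
    ctr=W[(v>0)&near&(z>.115)&(z<.14)].mean(0)
    q=near&(z>.013)&(z<.026)&(x>ctr[0]+.012)&(x<ctr[0]+.12)&(abs(y-ctr[1])<.11)
    nn,L,st,ce=cv2.connectedComponentsWithStats(q.astype(np.uint8)); i=1+st[1:,4].argmax(); print('handheld',st[i,4],rect(W[L==i]),np.median(z[L==i]))
    m=q&(h>5)&(h<18)&(s>150); print('orange',m.sum(),W[m].mean(0).round(4))
    m=q&(v>140)&(L==i)&(s<120); print('screen',rect(W[m]))
    q=near&(v<40)&(abs(z)<.009); nn,L,st,ce=cv2.connectedComponentsWithStats(q.astype(np.uint8)); i=1+st[1:,4].argmax(); vv,uu=np.nonzero(L==i); print('mat',rect(plane(f,np.c_[uu,vv],.003)))
    q=(z>.025)&(z<.08)&(x>.5)&(x<.68)&(abs(y)<.12);print('dops',rect(W[q]),W[q].mean(0))
    q=(y<-.2)&(y>-.55)&(x>.15)&(x<.55)&(z<.03)&(s<70)&(v>80); nn,L,st,ce=cv2.connectedComponentsWithStats(q.astype(np.uint8)); i=1+st[1:,4].argmax(); print('tray',rect(W[L==i]),np.median(z[L==i]))
    q=(y>.15)&(y<.5)&(x>.15)&(x<.55)&(z>.015)&(z<.2); print('rest z>15',rect(W[q]))
    q&=(v>100)&(s<140)
    q=cv2.erode(q.astype(np.uint8),np.ones((7,7)))>0
    P=W[q];c=P.mean(0);nrm=np.linalg.svd(P-c,full_matrices=0)[2][2];nrm*=np.sign(nrm[2]);print('rest plane',c.round(4),nrm.round(4),'tilt',np.degrees(np.arccos(nrm[2])).round(2),'yaw',np.degrees(np.arctan2(-nrm[1],-nrm[0])).round(2))
E
```

```text
top bench z 0.0007483596494713683
red cap 193 [0.526  0.0472 0.1291] (array([526.9,  47.6]), array([29.1, 27.2]))
  flat red 293 (array([526.5,  48.1]), array([54.2, 59.8]), 81.0) 0.0047
yel cap 188 [ 0.5157 -0.0077  0.1295] (array([515.9,  -8.1]), array([27.1, 28.1]))
  flat yel 30 (array([547.6,   4.9]), array([10.4, 28.1]), 23.7) 0.0038
  flat yel 78 (array([528.8, -30.8]), array([40. , 15.8]), 14.1) 0.0044
  flat yel 45 (array([496.7, -14.1]), array([16. , 20.2]), 79.6) 0.0054
blu cap 185 [ 0.5082 -0.0607  0.1294] (array([508.4, -60.3]), array([25.9, 27.7]))
  flat blu 248 (array([509. , -60.6]), array([52.5, 58.2]), 80.9) 0.0049
  flat blu 232 (array([394. , -83.6]), array([33.4, 27.5]), 0.5) 0.0017
handheld 1795 (array([581.8,  -6.5]), array([135.8,  62.2]), 81.9) 0.01928949466119124
orange 159 [ 0.5722 -0.0668  0.0191]
screen (array([582.3,  -6.4]), array([103.2,  54.4]), 82.0)
mat (array([556.3, -12.7]), array([196.3, 157.3]), 81.0)
dops (array([517.9,   5.6]), array([100.4,  33. ]), 82.9) [0.51207815 0.02297987 0.05592534]
tray (array([ 452.2, -310. ]), array([102.2, 221. ])
[... 606 characters left out ...]
 blu 167 (array([396.2, -85.2]), array([28.5, 34.1]), 88.5) 0.0024
  flat blu 223 (array([509.1, -60.8]), array([52., 59.]), 81.1) 0.0059
handheld 1638 (array([583.1,  -6.8]), array([137.2,  64.1]), 82.0) 0.020212851568138478
orange 177 [ 0.5767 -0.0675  0.0195]
screen (array([582.3,  -6.3]), array([104.2,  54.8]), 81.7)
mat (array([543.3, -42. ]), array([158.6, 154.5]), 89.7)
dops (array([555. , -13.6]), array([146.3,  94. ]), 83.3) [ 0.5299778  -0.01678801  0.05334252]
tray (array([ 453.1, -310.3]), array([102.1, 223. ]), 63.1) 0.005517362273924739
rest z>15 (array([467.2, 306.9]), array([150.6, 124.6]), 30.8)
rest plane [0.4739 0.3098 0.0629] [-0.4347 -0.2497  0.8653] tilt 30.09 yaw 29.87
```

Emit:
send_rows --plan "1 0.2 -0.37 0 0 0 -0.3;1 0.2 -0.37 0 0 0 -0.3;1 0.2 -0.37 0 0 0 -0.3;1 0.2 -0.37 0 0 0 -0.3;1 0.2 -0.37 0 0 0 -0.3;1 0.2 -0.37 0 0 0 -0.3;1 0.2 -0.37 0 0 0 -0.3;1 0.2 -0.37 0 0 0 -0.3;1 0.2 -0.37 0 0 0 -0.3;1 0.2 -0.37 0 0 0 -0.3;1 0.2 -0.37 0 0 0 -0.3;1 0.2 -0.37 0 0 0 -0.3"

```text
time_s: 1.1
position: [0.4198, 0.1048, 0.2069]
eef_rot: [-1.998, -2.424, 0.001]
wrist_force: [0.1, 0.3, 0.3]
opening: 0.998
grip_force: 0.0
```

Emit:
send_rows --plan "1 0.09 -0.168 -0.03 0 0 -0.113;1 0.09 -0.168 -0.03 0 0 -0.113;1 0.09 -0.168 -0.03 0 0 -0.113;1 0.09 -0.168 -0.03 0 0 -0.113;1 0.09 -0.168 -0.03 0 0 -0.113;1 0.09 -0.168 -0.03 0 0 -0.113;1 0.09 -0.168 -0.03 0 0 -0.113;1 0.09 -0.168 -0.03 0 0 -0.113"

```text
time_s: 1.77
position: [0.5088, -0.0595, 0.1771]
eef_rot: [-2.387, -2.041, 0.001]
wrist_force: [0.2, 0.7, 0.0]
opening: 0.999
grip_force: 0.0
```

Emit:
send_rows --plan "1 0 0 -0.03 0 0 0;1 0 0 -0.062 0 0 0;1 0 0 -0.062 0 0 0;1 0 0 -0.062 0 0 0;-1 0 0 -0.062 0 0 0;-1 0 0 -0.062 0 0 0;-1 0 0 -0.062 0 0 0;-1 0 0 -0.062 0 0 0;-1 0 0 -0.062 0 0 0;-1 0 0 -0.062 0 0 0;-1 0 0 -0.062 0 0 0;-1 0 0 -0.062 0 0 0"

```text
time_s: 2.77
position: [0.5092, -0.0611, 0.1153]
eef_rot: [2.39, 2.04, 0.0]
wrist_force: [-0.8, 0.1, 0.5]
opening: -0.0
grip_force: 0.0
```

Run:
```python
from plant import imaging
import cv2,numpy as np
a=[]
for n in ("scene","wrist"):
    f=imaging.grab_frame(n); np.savez(n+"1.npz",**f); a.append(f["frame"][:,:,::-1])
print(f["tool_from_camera"].round(3).tolist())
s=cv2.resize(a[0][120:290,180:380],None,fx=2.47,fy=2.47)
w=cv2.resize(a[1],(300,225)); o=np.zeros((420,800,3),np.uint8); o[:,:494]=s[:420,:494]; o[:225,500:]=w
cv2.imwrite("pics/c1.png",o)
```

```text
[[0.0, -0.958, -0.287, 0.073], [1.0, 0.0, 0.001, -0.0], [-0.001, -0.287, 0.958, -0.166], [0.0, 0.0, 0.0, 1.0]]
```

View pics/c1.png

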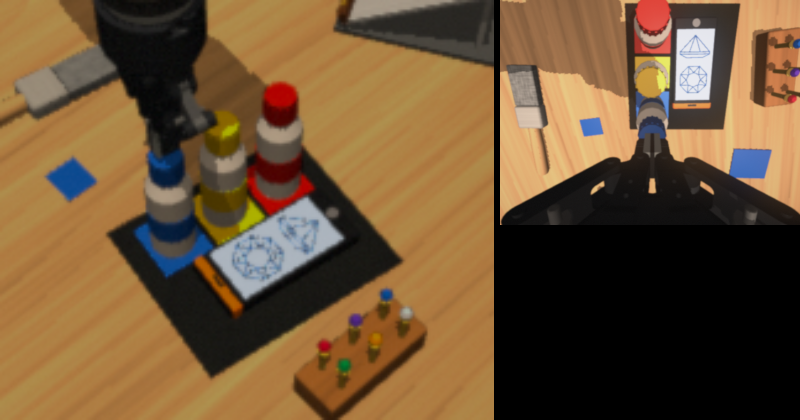

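The gripper is shut next to the blue cap (scene crop at about (165,165)) and not around it. All the bottles are still upright. I'll measure where the cap is relative to the fingers.

Run:
```python
from h import *
from plant import arm
from scipy.spatial.transform import Rotation as Ro
o=arm.get_obs(); T=Ro.from_rotvec(o["eef_rot"]).as_matrix()
for n in("scene","wrist"):
    f=dict(np.load(n+"1.npz"))
    if n=="wrist":
        f2=dict(f,rvec=np.zeros(3),tvec=np.zeros(3)); C=world(f2); M=f["tool_from_camera"]; tool=C@M[:3,:3].T+M[:3,3]; W=tool@T.T+o["position"]
    else: W=world(f)
    H=hsv(f); h,s,v=[H[...,i].astype(int) for i in range(3)]; z=W[...,2]
    near=(W[...,0]>.45)&(W[...,0]<.58)&(abs(W[...,1])<.12)
    for k,m in {'red':(h<8)|(h>172),'yel':(h>22)&(h<35),'blu':(h>100)&(h<128)}.items():
        q=m&(s>120)&near&(z>.09)&(z<.15); print(n,k,q.sum(),W[q].mean(0).round(4) if q.any() else '',rect(W[q]),W[q][:,2].min(),W[q][:,2].max())
    q=near&(v<70)&(s<90)&(z>.09)&(z<.2); P=W[q]; print('dark',q.sum(),P[:,2].min(), P[P[:,2]<P[:,2].min()+.02].mean(0), rect(P[P[:,2]<P[:,2].min()+.02]))
```

```text
scene red 212 [0.5311 0.044  0.1248] (array([528.3,  45.9]), array([26.5, 29.3]), 48.2) 0.09350836747929607 0.13462270171950502
scene yel 63 [ 0.526 -0.009  0.128] (array([522.8,  -8.9]), array([16.6, 23.5]), 1.6) 0.10708222950979764 0.13437393489057534
scene blu 162 [ 0.5162 -0.0658  0.1247] (array([514.1, -64.3]), array([25.8, 19.2]), 56.9) 0.10772511009776903 0.14964338786445797
dark 189 0.10228303391340024 [ 0.5174035  -0.06152774  0.11133355] (array([515.7, -64.6]), array([28.5, 13.1]), 58.7)
wrist red 3520 [0.5268 0.0465 0.128 ] (array([528. ,  45.9]), array([24. , 31.7]), 80.7) 0.0901417274817414 0.13187332929786963
wrist yel 529 [ 0.5262 -0.006   0.1288] (array([526.5,  -7.2]), array([24.3,  8.4]), 88.3) 0.09037272307072397 0.1310734425653758
wrist blu 665 [ 0.5107 -0.0531  0.1292] (array([510.4, -53.6]), array([14.6, 25.2]), 80.1) 0.12486999558185313 0.13136153236785264
dark 6506 0.10605490530828383 [ 0.51098128 -0.04823549  0.11627242] (array([510.9, -49.8]), array([ 9.2, 25.3]), 80.5)
```

Run:
```python
from h import *
f=dict(np.load("wrist1.npz")); C=world(dict(f,rvec=np.zeros(3),tvec=np.zeros(3))); M=f["tool_from_camera"]; t=(C@M[:3,:3].T+M[:3,3])*1000
for c in (270,282,295):
    print(c,[(r,*t[r,c].round(0).astype(int),f["frame"][r,c].tolist()) for r in range(205,300,8)])
cv2.imwrite("pics/c2.png",cv2.resize(f["frame"][170:370,150:420,::-1],None,fx=2.8,fy=2.8))
```

```text
270 [(205, np.int64(18), np.int64(-9), np.int64(25), [138, 121, 106]), (213, np.int64(14), np.int64(-9), np.int64(21), [148, 129, 114]), (221, np.int64(12), np.int64(-8), np.int64(12), [104, 93, 90]), (229, np.int64(12), np.int64(-8), np.int64(-3), [48, 48, 64]), (237, np.int64(12), np.int64(-7), np.int64(-14), [55, 69, 108]), (245, np.int64(7), np.int64(-7), np.int64(-14), [57, 74, 118]), (253, np.int64(11), np.int64(-6), np.int64(-32), [73, 73, 88]), (261, np.int64(11), np.int64(-6), np.int64(-40), [77, 68, 61]), (269, np.int64(11), np.int64(-6), np.int64(-48), [80, 71, 63]), (277, np.int64(11), np.int64(-5), np.int64(-55), [80, 71, 63]), (285, np.int64(12), np.int64(-5), np.int64(-62), [69, 60, 53]), (293, np.int64(13), np.int64(-5), np.int64(-69), [38, 29, 24])]
282 [(205, np.int64(18), np.int64(-1), np.int64(24), [146, 128, 114]), (213, np.int64(15), np.int64(-1), np.int64(18), [146, 128, 114]), (221, np.int64(16), np.int64(-1), np.int64(0), [45, 47, 66]), (229, np.int64(15), np.int64(-1), np.int64(-11), [48, 57, 87]), (237, np.int64(12), np.int64(-1), np.int64(-13), [54, 74, 11
[... 516 characters left out ...]
11]), (213, np.int64(14), np.int64(7), np.int64(20), [144, 126, 112]), (221, np.int64(13), np.int64(7), np.int64(9), [71, 67, 75]), (229, np.int64(14), np.int64(6), np.int64(-8), [44, 48, 69]), (237, np.int64(12), np.int64(6), np.int64(-14), [51, 70, 112]), (245, np.int64(7), np.int64(6), np.int64(-14), [52, 71, 116]), (253, np.int64(12), np.int64(5), np.int64(-33), [81, 72, 65]), (261, np.int64(11), np.int64(5), np.int64(-40), [81, 72, 65]), (269, np.int64(12), np.int64(5), np.int64(-49), [80, 71, 64]), (277, np.int64(12), np.int64(5), np.int64(-55), [79, 70, 63]), (285, np.int64(11), np.int64(4), np.int64(-60), [110, 100, 90]), (293, np.int64(12), np.int64(4), np.int64(-68), [38, 30, 24])]
```

View pics/c2.png

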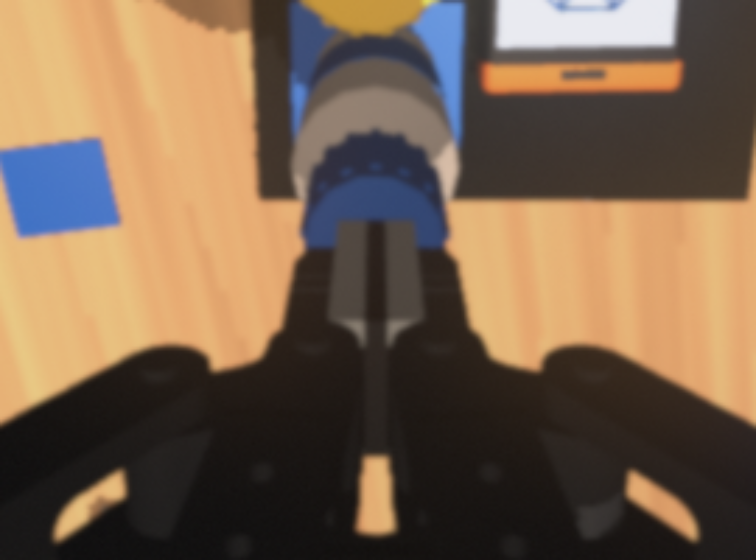

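The wrist view shows the blue cap top at tool z = -14 mm, while the closed pads end at about tool z = -28 mm. So the tips are clear above the cap, roughly 39 mm short of the stated value. I'll trust the measurement: open, go 38 mm lower, and watch the force.

Emit:
send_rows --plan "1 0 0 0 0 0 0;1 0 0 0 0 0 0;1 0 0 0 0 0 0;1 0 0 0 0 0 0;1 0 0 0 0 0 0;1 0 0 0 0 0 0;1 0 0 0 0 0 0;1 0 0 0 0 0 0"

```text
time_s: 3.53
position: [0.5093, -0.061, 0.1153]
eef_rot: [2.389, 2.04, 0.0]
wrist_force: [0.3, 0.2, 0.1]
opening: 0.995
grip_force: 0.0
```

Emit:
send_rows --plan "1 0 0 -0.01 0 0 0;1 0 0 -0.02 0 0 0;1 0 0 -0.03 0 0 0;1 0 0 -0.038 0 0 0;1 0 0 -0.038 0 0 0"

```text
time_s: 3.95
position: [0.5076, -0.0608, 0.0746]
eef_rot: [-2.387, -2.038, 0.004]
wrist_force: [-0.2, -0.6, -0.4]
opening: 1.003
grip_force: 0.0
```

Run:
```python
from h import *
from plant import imaging,arm
o=arm.get_obs(); f=imaging.grab_frame("wrist"); print(o["position"],o["opening"])
C=world(dict(f,rvec=np.zeros(3),tvec=np.zeros(3))); M=f["tool_from_camera"]; t=(C@M[:3,:3].T+M[:3,3])*1000
H=hsv(f); h,s,v=[H[...,i].astype(int) for i in range(3)]
q=(h>100)&(h<128)&(s>90)&(t[...,2]>-70)&(t[...,2]<-20)&(abs(t[...,0])<30)&(abs(t[...,1])<40); print('cap',t[q].min(0),t[q].max(0))
q=(abs(t[...,0])<20)&(abs(t[...,1])<70)&(abs(t[...,1])>30)&(t[...,2]<20); P=t[q]; print('fing',len(P),P[P[:,2].argsort()[::-1]][:200:20].round(0).tolist())
cv2.imwrite("pics/c3.png",f["frame"][:,:,::-1])
```

```text
[ 0.50757771 -0.06080898  0.07457411] 1.003242247709615
cap [-11.84396978 -12.26216143 -56.58615221] [ 15.83244988  14.5152773  -47.82076222]
fing 30846 [[-0.0, 43.0, -36.0], [-3.0, 43.0, -37.0], [3.0, 43.0, -37.0], [-3.0, 42.0, -38.0], [2.0, -43.0, -38.0], [-8.0, 43.0, -39.0], [4.0, 42.0, -39.0], [-6.0, -43.0, -39.0], [8.0, 42.0, -39.0], [8.0, 42.0, -40.0]]
```

View pics/c3.png

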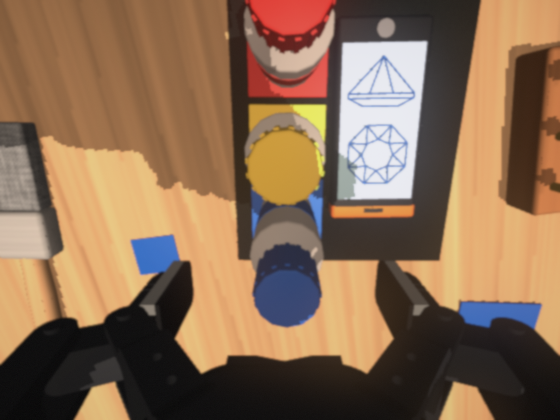

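The open fingers straddle the blue cap symmetrically, with the cap at (287,290) and the tips about 18 mm below its top. Closing.

Emit:
send_rows --plan "-1 0 0 0 0 0 0;-1 0 0 0 0 0 0;-1 0 0 0 0 0 0;-1 0 0 0 0 0 0;-1 0 0 0 0 0 0;-1 0 0 0 0 0 0;-1 0 0 0 0 0 0"

```text
time_s: 4.58
position: [0.5096, -0.061, 0.0779]
eef_rot: [2.389, 2.039, 0.001]
wrist_force: [-0.0, 0.1, 3.5]
opening: 0.309
grip_force: 59.0
```

Emit:
send_rows --plan "-1 0 0 0.04 0 0 0;-1 0 0 0.08 0 0 0;-1 0.001 -0.278 0.08 0 0 0.4;-1 0.001 -0.278 0.08 0 0 0.4;-1 0.001 -0.278 0.08 0 0 0.4;-1 0.001 -0.278 0.08 0 0 0.4;-1 0.001 -0.278 0.08 0 0 0.4;-1 0.001 -0.278 0.08 0 0 0.4;-1 0.001 -0.278 0.08 0 0 0.4;-1 0.001 -0.278 0.08 0 0 0.4;-1 0.001 -0.278 0.08 0 0 0.4;-1 0.001 -0.278 0.08 0 0 0.4"

```text
time_s: 5.58
position: [0.5096, -0.3401, 0.1562]
eef_rot: [-0.819, -3.031, -0.001]
wrist_force: [0.3, 0.6, -1.2]
opening: 0.309
grip_force: 59.6
```

Emit:
send_rows --plan "-1 0 0 0 0 0 0.002;-1 0 0 0 0 0 0.002;-1 0 0 0 0 0 0.002;-1 0 0 0 0 0 0.002"

```text
time_s: 5.92
position: [0.5103, -0.3387, 0.1572]
eef_rot: [-0.818, -3.033, -0.0]
wrist_force: [0.3, -0.0, -0.3]
opening: 0.307
grip_force: 59.6
```

Emit:
send_rows --plan "-1 0 0 -0.03 0 0 0;-1 0 0 -0.055 0 0 0;-1 0 0 -0.07 0 0 0;-1 0 0 -0.076 0 0 0;-1 0 0 -0.08 0 0 0;-1 0 0 -0.08 0 0 0;-1 0 0 -0.08 0 0 0"

```text
time_s: 6.5
position: [0.5109, -0.3393, 0.0785]
eef_rot: [0.816, 3.032, -0.001]
wrist_force: [-0.5, -0.4, -1.1]
opening: 0.308
grip_force: 59.9
```

Emit:
send_rows --plan "-1 0 0 -0.002 0 0 0;-1 0 0 -0.002 0 0 0;1 0 0 -0.002 0 0 0;1 0 0 -0.002 0 0 0;1 0 0 -0.002 0 0 0;1 0 0 -0.002 0 0 0;1 0 0 -0.002 0 0 0;1 0 0 -0.002 0 0 0;1 0 0 0.03 0 0 0;1 0 0 0.06 0 0 0;1 0 0 0.08 0 0 0;1 0 0 0.08 0 0 0"

```text
time_s: 7.5
position: [0.5121, -0.3402, 0.1624]
eef_rot: [0.814, 3.027, -0.004]
wrist_force: [-0.4, 0.2, 0.6]
opening: 0.999
grip_force: 0.0
```

Emit:
send_rows --plan "1 0.006 0.332 -0.02 0 0 -0.383;1 0.006 0.332 -0.02 0 0 -0.383;1 0.006 0.332 -0.02 0 0 -0.383;1 0.006 0.332 -0.02 0 0 -0.383;1 0.006 0.332 -0.02 0 0 -0.383;1 0.006 0.332 -0.02 0 0 -0.383;1 0.006 0.332 -0.02 0 0 -0.383;1 0.006 0.332 -0.02 0 0 -0.383;1 0.006 0.332 -0.02 0 0 -0.383;1 0.006 0.332 -0.02 0 0 -0.383;1 0.006 0.332 -0.02 0 0 -0.383;1 0.006 0.332 -0.02 0 0 -0.383"

```text
time_s: 8.5
position: [0.516, -0.0068, 0.1368]
eef_rot: [-2.387, -2.043, 0.001]
wrist_force: [1.2, -0.3, 0.3]
opening: 1.0
grip_force: 0.0
```

Emit:
send_rows --plan "1 0 0 -0.03 0 0 0;1 0 0 -0.05 0 0 0;1 0 0 -0.059 0 0 0;1 0 0 -0.059 0 0 0;1 0 0 -0.059 0 0 0;-1 0 0 -0.059 0 0 0;-1 0 0 -0.059 0 0 0;-1 0 0 -0.059 0 0 0;-1 0 0 -0.059 0 0 0;-1 0 0 -0.059 0 0 0;-1 0 0 -0.059 0 0 0;-1 0 0 -0.059 0 0 0"

```text
time_s: 9.5
position: [0.5168, -0.007, 0.0791]
eef_rot: [2.389, 2.039, 0.002]
wrist_force: [0.2, -1.0, 5.8]
opening: 0.307
grip_force: 59.4
```

Run:
```python
from plant import imaging
import cv2,numpy as np
f=imaging.grab_frame("scene")["frame"][:,:,::-1]
cv2.imwrite("pics/c4.png",cv2.resize(f[110:340,90:390],None,fx=2.5,fy=2.5))
```

```text
(no output)
```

View pics/c4.png

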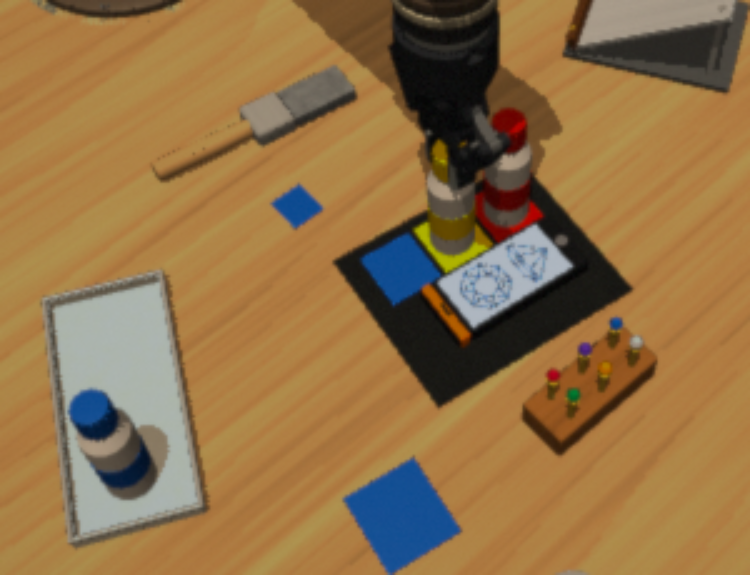

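The blue bottle stands upright in the tray at (110,440), and the yellow one is gripped. Next are yellow and red.

Emit:
send_rows --plan "-1 0 0 0.04 0 0 0;-1 0 0 0.08 0 0 0;-1 -0.064 -0.303 0.08 0 0 0.383;-1 -0.064 -0.303 0.08 0 0 0.383;-1 -0.064 -0.303 0.08 0 0 0.383;-1 -0.064 -0.303 0.08 0 0 0.383;-1 -0.064 -0.303 0.08 0 0 0.383;-1 -0.064 -0.303 0.08 0 0 0.383;-1 -0.064 -0.303 0.08 0 0 0.383;-1 -0.064 -0.303 0.08 0 0 0.383;-1 -0.064 -0.303 0.08 0 0 0.383;-1 -0.064 -0.303 0.08 0 0 0.383"

```text
time_s: 10.55
position: [0.4509, -0.3128, 0.1572]
eef_rot: [-0.898, -3.009, 0.0]
wrist_force: [0.2, 0.3, -1.3]
opening: 0.307
grip_force: 59.8
```

Emit:
send_rows --plan "-1 0 0 0 0 0 0;-1 0 0 0 0 0 0;-1 0 0 0 0 0 0"

```text
time_s: 10.8
position: [0.4522, -0.3094, 0.158]
eef_rot: [-0.904, -3.008, -0.0]
wrist_force: [-0.6, 0.4, -1.1]
opening: 0.306
grip_force: 59.8
```

Emit:
send_rows --plan "-1 0 0 -0.03 0 0 0;-1 0 0 -0.055 0 0 0;-1 0 0 -0.07 0 0 0;-1 0 0 -0.076 0 0 0;-1 0 0 -0.08 0 0 0;-1 0 0 -0.081 0 0 0;-1 0 0 -0.081 0 0 0;-1 0 0 -0.081 0 0 0"

```text
time_s: 11.47
position: [0.4529, -0.3101, 0.0783]
eef_rot: [0.901, 3.008, -0.001]
wrist_force: [0.3, 0.1, -1.2]
opening: 0.306
grip_force: 60.1
```

Emit:
send_rows --plan "-1 0 0 -0.001 0 0 0;-1 0 0 -0.001 0 0 0;1 0 0 -0.001 0 0 0;1 0 0 -0.001 0 0 0;1 0 0 -0.001 0 0 0;1 0 0 -0.001 0 0 0;1 0 0 -0.001 0 0 0;1 0 0 -0.001 0 0 0;1 0 0 0.03 0 0 0;1 0 0 0.06 0 0 0;1 0 0 0.08 0 0 0;1 0 0 0.08 0 0 0"

```text
time_s: 12.47
position: [0.4541, -0.3113, 0.162]
eef_rot: [0.899, 3.003, -0.003]
wrist_force: [0.2, 0.7, 0.7]
opening: 1.0
grip_force: 0.0
```

Emit:
send_rows --plan "1 0.0745 0.358 -0.02 0 0 -0.365;1 0.0745 0.358 -0.02 0 0 -0.365;1 0.0745 0.358 -0.02 0 0 -0.365;1 0.0745 0.358 -0.02 0 0 -0.365;1 0.0745 0.358 -0.02 0 0 -0.365;1 0.0745 0.358 -0.02 0 0 -0.365;1 0.0745 0.358 -0.02 0 0 -0.365;1 0.0745 0.358 -0.02 0 0 -0.365;1 0.0745 0.358 -0.02 0 0 -0.365;1 0.0745 0.358 -0.02 0 0 -0.365;1 0.0745 0.358 -0.02 0 0 -0.365;1 0.0745 0.358 -0.02 0 0 -0.365"

```text
time_s: 13.47
position: [0.5264, 0.0494, 0.1363]
eef_rot: [-2.385, -2.044, 0.002]
wrist_force: [-0.2, -1.1, 0.2]
opening: 1.001
grip_force: 0.0
```

Emit:
send_rows --plan "1 0 0 0 0 0 0;1 0 0 0 0 0 0;1 0 0 0 0 0 0"

```text
time_s: 13.72
position: [0.5266, 0.0469, 0.1373]
eef_rot: [2.39, 2.038, -0.0]
wrist_force: [-0.5, 0.5, 0.0]
opening: 1.002
grip_force: 0.0
```

Emit:
send_rows --plan "1 0 0 -0.03 0 0 0;1 0 0 -0.05 0 0 0;1 0 0 -0.058 0 0 0;1 0 0 -0.058 0 0 0;1 0 0 -0.058 0 0 0;-1 0 0 -0.058 0 0 0;-1 0 0 -0.058 0 0 0;-1 0 0 -0.058 0 0 0;-1 0 0 -0.058 0 0 0;-1 0 0 -0.058 0 0 0;-1 0 0 -0.058 0 0 0;-1 0 0 -0.058 0 0 0"

```text
time_s: 14.72
position: [0.5273, 0.0481, 0.0801]
eef_rot: [2.389, 2.039, 0.002]
wrist_force: [-0.2, -0.3, 5.3]
opening: 0.304
grip_force: 59.3
```

Emit:
send_rows --plan "-1 0 0 0.04 0 0 0;-1 0 0 0.08 0 0 0;-1 -0.1325 -0.329 0.08 0 0 0.383;-1 -0.1325 -0.329 0.08 0 0 0.383;-1 -0.1325 -0.329 0.08 0 0 0.383;-1 -0.1325 -0.329 0.08 0 0 0.383;-1 -0.1325 -0.329 0.08 0 0 0.383;-1 -0.1325 -0.329 0.08 0 0 0.383;-1 -0.1325 -0.329 0.08 0 0 0.383;-1 -0.1325 -0.329 0.08 0 0 0.383;-1 -0.1325 -0.329 0.08 0 0 0.383;-1 -0.1325 -0.329 0.08 0 0 0.383"

```text
time_s: 15.72
position: [0.3926, -0.2831, 0.1589]
eef_rot: [-0.943, -2.996, 0.001]
wrist_force: [-0.5, 1.2, -1.1]
opening: 0.312
grip_force: 59.6
```

Emit:
send_rows --plan "-1 0 0 0 0 0 0;-1 0 0 0 0 0 0;-1 0 0 0 0 0 0"

```text
time_s: 15.97
position: [0.394, -0.2806, 0.1589]
eef_rot: [-0.952, -2.993, -0.001]
wrist_force: [-0.6, -0.2, -1.8]
opening: 0.311
grip_force: 59.6
```

Emit:
send_rows --plan "-1 0 0 -0.03 0 0 0;-1 0 0 -0.055 0 0 0;-1 0 0 -0.07 0 0 0;-1 0 0 -0.076 0 0 0;-1 0 0 -0.08 0 0 0;-1 0 0 -0.082 0 0 0;-1 0 0 -0.082 0 0 0;-1 0 0 -0.082 0 0 0"

```text
time_s: 16.63
position: [0.3957, -0.2809, 0.0791]
eef_rot: [0.947, 2.992, -0.001]
wrist_force: [1.1, 0.5, 6.4]
opening: 0.308
grip_force: 60.0
```

Emit:
send_rows --plan "1 0 0 0 0 0 0;1 0 0 0 0 0 0;1 0 0 0 0 0 0;1 0 0 0 0 0 0;1 0 0 0 0 0 0;1 0 0 0 0 0 0;1 0 0 0.03 0 0 0;1 0 0 0.06 0 0 0;1 0 0 0.08 0 0 0;1 0 0 0.08 0 0 0"

```text
time_s: 17.47
position: [0.396, -0.2823, 0.1617]
eef_rot: [0.948, 2.989, -0.003]
wrist_force: [1.0, -0.7, -0.1]
opening: 0.999
grip_force: 0.0
```

Run:
```python
from plant import imaging
from h import *
a=[]
for n in("top","scene"):
    f=imaging.grab_frame(n); a.append(f["frame"][:,:,::-1]); np.savez(n+"2.npz",**f); W=world(f); H=hsv(f); h,s,v=[H[...,i].astype(int) for i in range(3)]; x,y,z=[W[...,i] for i in range(3)]
    near=(x>.44)&(x<.58)&(abs(y)<.14)
    for k,m in {'red':(h<8)|(h>172),'yel':(h>22)&(h<35),'blu':(h>100)&(h<128)}.items():
        q=m&(s>150)&(abs(z)<.012)&near; vv,uu=np.nonzero(q); print(n,k,rect(plane(f,np.c_[uu,vv],.005)))
    q=(x>.53)&(x<.63)&(abs(y)<.1)&(z>.013)&(z<.026); nn,L,st,ce=cv2.connectedComponentsWithStats(q.astype(np.uint8)); i=1+st[1:,4].argmax(); vv,uu=np.nonzero(L==i); print('handheld',rect(W[L==i]),rect(plane(f,np.c_[uu,vv],.019)))
    # rest: extents in (slope-yaw 30) frame for points near the plate
    e=np.array([np.cos(np.pi/6),np.sin(np.pi/6)]); g=np.array([-e[1],e[0]])
    q=(y>.15)&(y<.5)&(x>.2)&(x<.6)&(z>.012)&(z<.13); P=W[q]; u=P[:,:2]@e*1000; w=P[:,:2]@g*1000
    al=(v[q]>100)&(s[q]<140); print('plate u',np.percentile(u[al],[.5,99.5]),'w',np.percentile(w[al],[.5,99.5]),'n',al.sum(),'z(u)',np.polyfit(u[al],P[al][:,2]*1000,1))
    dk=(~al)&(P[:,2]<.05); print('cleat u',np.percentile(u[dk],[1,25,50,75,99]),'z',np.percentile(P[dk][:,2]*1000,[5,50,95]),'w',np.percentile(w[dk],[1,99]))
o=np.zeros((420,800,3),np.uint8); o[:,:400]=cv2.resize(a[0][180:290,70:175],(400,420)); o[:,400:]=cv2.resize(a[1][70:175,300:400],(400,420)); cv2.imwrite("pics/c5.png",o)
```

```text
top red (array([526.7,  48. ]), array([53.3, 59.9]), 81.0)
top yel (array([518.2,  -6.4]), array([53.9, 60.2]), 80.7)
top blu (array([509.1, -61. ]), array([53. , 58.4]), 80.6)
handheld (array([582. ,  -6.5]), array([135.7,  62.5]), 82.0) (array([581.3,  -6.6]), array([135.4,  62.4]), 82.0)
plate u [495.80462613 630.57483367] w [-26.69625078  92.27423033] n 4561 z(u) [   0.57553154 -262.96866902]
cleat u [482.66917327 485.56430659 488.47506167 491.83629441 624.51457051] z [23.36903056 28.28808085 32.37896808] w [-27.26341671  90.32123741]
scene red (array([524. ,  48.6]), array([54. , 55.5]), 81.3)
scene yel (array([515.8,  -5.9]), array([54.5, 56.2]), 81.7)
scene blu (array([509.1, -60.7]), array([52., 59.]), 80.9)
handheld (array([583.1,  -6.5]), array([136.6,  63.5]), 81.5) (array([584.3,  -7.8]), array([137.1,  65. ]), 81.7)
plate u [497.22863954 632.4042064 ] w [-27.54950308  92.01266563] n 1964 z(u) [   0.57441171 -261.84141838]
cleat u [483.72278346 488.96676544 493.21846687 520.20790415 638.87821084] z [12.44641553 28.36411491 41.51561853] w [-28.82016851  90.76115122]
```

View pics/c5.png

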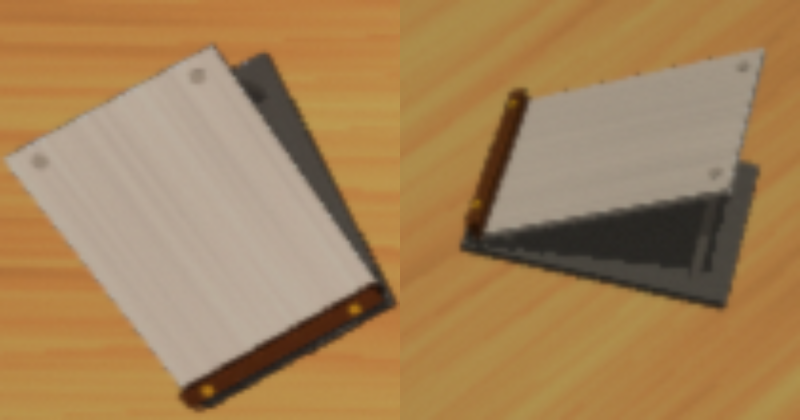

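The rest is clear, with its cleat at the lower left. Plate end, cleat face and tilt agree with the sizes given. Next I go over the handheld.

Emit:
send_rows --plan "1 0.188 0.2745 0 0 0 -0.349;1 0.188 0.2745 0 0 0 -0.349;1 0.188 0.2745 0 0 0 -0.349;1 0.188 0.2745 0 0 0 -0.349;1 0.188 0.2745 0 0 0 -0.349;1 0.188 0.2745 0 0 0 -0.349;1 0.188 0.2745 0 0 0 -0.349;1 0.188 0.2745 0 0 0 -0.349;1 0.188 0.2745 0 0 0 -0.349;1 0.188 0.2745 0 0 0 -0.349;1 0.188 0.2745 0 0 0 -0.349;1 0.188 0.2745 0 0 0 -0.349"

```text
time_s: 18.57
position: [0.5814, -0.0063, 0.1556]
eef_rot: [-2.367, -2.063, 0.004]
wrist_force: [0.5, -0.2, 1.1]
opening: 0.998
grip_force: 0.0
```

Emit:
send_rows --plan "1 0 0 -0.04 0 0 0;1 0 0 -0.08 0 0 0;1 0 0 -0.12 0 0 0;1 0 0 -0.15 0 0 0;1 0 0 -0.165 0 0 0;1 0 0 -0.17 0 0 0;1 0 0 -0.17 0 0 0;1 0 0 -0.17 0 0 0"

```text
time_s: 19.23
position: [0.5825, -0.0072, -0.0118]
eef_rot: [2.371, 2.06, 0.001]
wrist_force: [1.1, 0.4, 0.6]
opening: 0.996
grip_force: 0.0
```

Run:
```python
from h import *
from plant import imaging,arm
o=arm.get_obs(); f=imaging.grab_frame("wrist"); print(o["position"],o["eef_rot"],o["wrist_force"])
C=world(dict(f,rvec=np.zeros(3),tvec=np.zeros(3))); M=f["tool_from_camera"]; t=(C@M[:3,:3].T+M[:3,3])*1000
q=(abs(t[...,0])<20)&(abs(t[...,1])<60)&(abs(t[...,1])>38)&(t[...,2]<-15); P=t[q]; print('fing',P[P[:,2].argsort()[::-1]][:200:40].round(0).tolist())
for r in range(120,380,20): print(r,[t[r,c].round(0).astype(int).tolist() for c in (190,220,280,345,375)])
cv2.imwrite("pics/c6.png",f["frame"][:,:,::-1])
```

```text
[ 0.58245296 -0.00721444 -0.01184418] [2.37074132e+00 2.06046877e+00 8.72105418e-04] [1.07363641 0.37041518 0.61983582]
fing [[5.0, 48.0, -15.0], [8.0, -46.0, -15.0], [17.0, -55.0, -15.0], [-12.0, -41.0, -15.0], [-16.0, -45.0, -15.0]]
120 [[71, -44, -16], [71, -30, -14], [71, -2, -15], [71, 29, -14], [71, 43, -15]]
140 [[62, -44, -16], [63, -27, -30], [63, -2, -30], [63, 26, -30], [62, 44, -13]]
160 [[52, -45, -15], [55, -27, -31], [54, -2, -30], [54, 27, -30], [52, 45, -14]]
180 [[43, -46, -16], [46, -28, -31], [46, -2, -31], [45, 27, -29], [42, 46, -13]]
200 [[33, -47, -16], [37, -29, -31], [37, -2, -31], [37, 28, -31], [32, 47, -13]]
220 [[21, -48, -14], [27, -29, -30], [27, -2, -30], [27, 28, -30], [21, 47, -13]]
240 [[11, -49, -16], [17, -30, -30], [17, -2, -31], [17, 29, -29], [11, 48, -15]]
260 [[-1, -50, -15], [5, -31, -28], [7, -2, -31], [6, 30, -29], [-1, 49, -14]]
280 [[1, -43, -40], [-14, -35, -14], [-4, -2, -31], [-13, 34, -14], [0, 42, -38]]
300 [[-8, -43, -42], [-26, -36, -13], [-15, -2, -32], [-26, 34, -14], [-9, 43, -39]]
320 [[-38, -53, -15], [-39, -36, -14], [-27, -2, -31], [-39, 35, -14], [-39, 52, -14]]
340 [[-51, -54, -16], [-51, -37, -16], [-39, -2, -31], [-52, 36, -15], [-52, 53, -15]]
360 [[17, -22, -105], [-65, -38, -16], [10, -1, -98], [-67, 37, -14], [-67, 54, -15]]
```

View pics/c6.png

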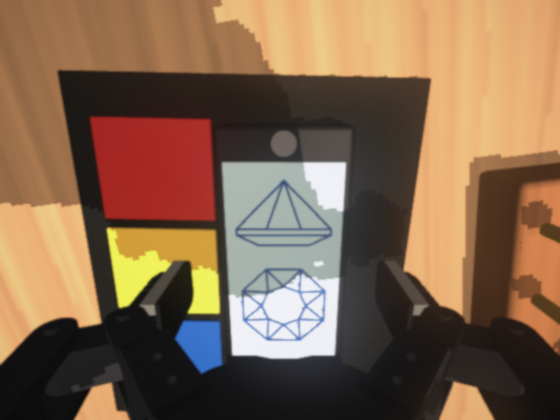

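The fingers straddle the handheld evenly: its edges are at columns 215–352 and the tips at about (175,270) and (385,270). Going down 13 mm and closing.

Emit:
send_rows --plan "1 0 0 -0.005 0 0 0;1 0 0 -0.01 0 0 0;1 0 0 -0.013 0 0 0;1 0 0 -0.013 0 0 0;-1 0 0 -0.013 0 0 0;-1 0 0 -0.013 0 0 0;-1 0 0 -0.013 0 0 0;-1 0 0 -0.013 0 0 0;-1 0 0 -0.013 0 0 0;-1 0 0 -0.013 0 0 0"

```text
time_s: 20.12
position: [0.5818, -0.0062, -0.0242]
eef_rot: [-2.37, -2.061, -0.0]
wrist_force: [-4.8, 0.5, 10.9]
opening: 0.708
grip_force: 69.3
```

Emit:
send_rows --plan "-1 0 0 0.02 0 0 0;-1 0 0 0.06 0 0 0;-1 0 0 0.1 0 0 0;-1 -0.132 0.296 0.186 0 0 0.3;-1 -0.132 0.296 0.186 0 0 0.3;-1 -0.132 0.296 0.186 0 0 0.3;-1 -0.132 0.296 0.186 0 0 0.3;-1 -0.132 0.296 0.186 0 0 0.3;-1 -0.132 0.296 0.186 0 0 0.3;-1 -0.132 0.296 0.186 0 0 0.3;-1 -0.132 0.296 0.186 0 0 0.3;-1 -0.132 0.296 0.186 0 0 0.3"

```text
time_s: 21.12
position: [0.4482, 0.2954, 0.1624]
eef_rot: [-1.163, -2.918, -0.007]
wrist_force: [0.5, -0.6, -1.7]
opening: 0.707
grip_force: 66.4
```

Emit:
send_rows --plan "-1 0 0 0 0 0 0;-1 0 0 0 0 0 0"

```text
time_s: 21.28
position: [0.4499, 0.2896, 0.1601]
eef_rot: [1.175, 2.913, -0.001]
wrist_force: [0.9, -0.5, -1.9]
opening: 0.709
grip_force: 66.4
```

Emit:
send_rows --plan "-1 0 0 0 0 0 0.411;-1 0 0 0 0 0 0.411;-1 0 0 0 0 0 0.411;-1 0 0 0 0 0 0.411;-1 0 0 0 0 0 0.411;-1 0 0 0 0 0 0.411;-1 0 0 0 0 0 0.411;-1 0 0 0 0 0 0.411;-1 0 0 0 0 0 0.411;-1 0 0 0 0 0 0.411;-1 0 0 0 0 0 0.411;-1 0 0 0 0 0 0.411"

```text
time_s: 22.28
position: [0.4507, 0.2877, 0.1596]
eef_rot: [0.809, -3.034, 0.001]
wrist_force: [0.1, -0.3, -1.5]
opening: 0.713
grip_force: 66.4
```

Emit:
send_rows --plan "-1 0 0 0 0.0833 -0.1443 0;-1 0 0 0 0.0833 -0.1443 0;-1 0 0 0 0.0833 -0.1443 0;-1 0 0 0 0.0833 -0.1443 0;-1 0 0 0 0.0833 -0.1443 0;-1 0 0 0 0.0833 -0.1443 0;-1 0 0 0 0.0833 -0.1443 0;-1 0 0 0 0.0833 -0.1443 0;-1 0 0 0 0.0833 -0.1443 0"

```text
time_s: 23.03
position: [0.452, 0.2902, 0.1619]
eef_rot: [-0.679, 2.54, 0.183]
wrist_force: [-0.3, -0.7, -0.9]
opening: 0.705
grip_force: 66.3
```

Run:
```python
from h import *
from plant import imaging,arm
from scipy.spatial.transform import Rotation as Ro
o=arm.get_obs(); print(o["position"],o["joint_positions"].round(2)); R=Ro.from_rotvec(o["eef_rot"]).as_matrix(); print(R.round(4))
th=np.pi/6
T=np.array([[np.cos(th)*np.cos(th),-np.sin(th),-np.sin(th)*np.cos(th)],[np.cos(th)*np.sin(th),np.cos(th),-.5*np.sin(th)],[np.sin(th),0,np.cos(th)]]) # rest axes
G=np.c_[-T[:,0],T[:,1],-T[:,2]]
for g in (G,np.c_[T[:,0],-T[:,1],-T[:,2]]): print('residual turn (deg, world)',np.degrees(Ro.from_matrix(g@R.T).as_rotvec()).round(2))
f=imaging.grab_frame("scene"); W=world(f); H=hsv(f)
cv2.imwrite("pics/c7.png",cv2.resize(f["frame"][40:200,270:430,::-1],None,fx=3.5,fy=3.5))
```

```text
[0.45202364 0.29020748 0.16186949] [ 0.59 -0.28 -0.65  0.68 -0.03  0.06]
[[-7.503e-01 -4.989e-01  4.338e-01]
 [-4.316e-01  8.667e-01  2.501e-01]
 [-5.008e-01  4.000e-04 -8.656e-01]]
residual turn (deg, world) [-0.04  0.03  0.08]
residual turn (deg, world) [  77.98   44.99 -155.78]
```

View pics/c7.png

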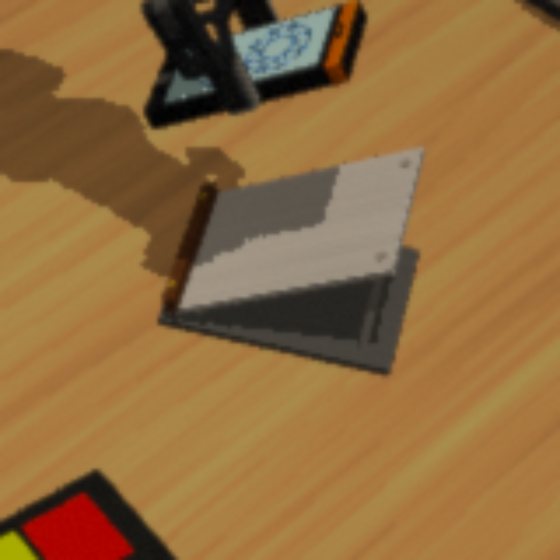

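The handheld is in the jaws, parallel to the plate with the orange head upslope (crop (340,40)). Approaching to 20 mm off the plate and 10 mm short of the cleat.

Emit:
send_rows --plan "-1 0.0254 0.0221 -0.1055 0 0 0;-1 0.0254 0.0221 -0.1055 0 0 0;-1 0.0254 0.0221 -0.1055 0 0 0;-1 0.0254 0.0221 -0.1055 0 0 0;-1 0.0254 0.0221 -0.1055 0 0 0;-1 0.0254 0.0221 -0.1055 0 0 0;-1 0.0254 0.0221 -0.1055 0 0 0"

```text
time_s: 23.67
position: [0.4773, 0.3126, 0.0577]
eef_rot: [-0.679, 2.537, 0.184]
wrist_force: [0.6, -0.8, -1.4]
opening: 0.712
grip_force: 66.3
```

```bash
cat > gap.py <<'E'
from h import *
from plant import imaging,arm
th=np.pi/6; c,s=np.cos(th),.5
T=np.array([[c*c,-s,-s*c],[c*s,c,-s*s],[s,0,c]]); O=np.array([.4137,.2765,.022])
def run(tag):
    o=arm.get_obs(); print('tcp',o["position"].round(4),'in rest (mm)',((o["position"]-O)@T*1000).round(1),o["wrist_force"].round(1))
    for n in("scene","top"):
        f=imaging.grab_frame(n); P=(world(f)-O)@T*1000; H=hsv(f); h,sa,v=[H[...,i].astype(int) for i in range(3)]
        near=(P[...,0]>-30)&(P[...,0]<175)&(abs(P[...,1])<75)&(P[...,2]>-8)&(P[...,2]<60)
        pl=near&(abs(P[...,2])<5)&(v>90)&(P[...,0]>10)&(abs(P[...,1])>38); print(n,'plate z',np.median(P[pl][:,2]).round(1) if pl.any() else None,'x',np.percentile(P[pl][:,0],[1,99]).round(1),'y',np.percentile(P[pl][:,1],[1,99]).round(1))
        q=near&(P[...,2]>9)&(P[...,2]<45)&(abs(P[...,1])<45)
        og=q&(h>5)&(h<18)&(sa>150)&(P[...,0]>80); sc=q&(h>85)&(h<125)
        for k,m in(('orange',og),('screen',sc)):
            if m.sum()>10: print('  ',k,m.sum(),'x',np.percentile(P[m][:,0],[2,98]).round(1),'y',np.percentile(P[m][:,1],[2,98]).round(1),'z',np.median(P[m][:,2]).round(1))
        if q.sum()>50: print('   case x',np.percentile(P[q][:,0],[1,99]).round(1),'rect',cv2.minAreaRect(P[q&(P[...,2]<25)][:,:2].astype(np.float32)) if (q&(P[...,2]<25)).any() else '')
        np.savez(f"{n}_{tag}.npz",**f)
E
python3 -c "import gap;gap.run('a')"
```

```text
tcp [0.4773 0.3126 0.0577] in rest (mm) [81.2 -0.5 -5.6] [ 0.6 -0.8 -1.4]
scene plate z 1.0 x [ 12.6 155.5] y [-61.6  58.1]
   orange 126 x [137.3 150. ] y [-33.5  25.9] z 38.4
   screen 175 x [ 27.1 128.4] y [-33.   19.9] z 39.2
   case x [ -6.4 149.6] rect ((70.54304504394531, -13.297969818115234), (161.17398071289062, 50.59975814819336), 4.985214710235596)
top plate z 0.5 x [ 12.2 154.3] y [-59.7  59.6]
   orange 222 x [136.7 147.9] y [-31.7  27.9] z 38.7
   screen 822 x [ 41.5 132.8] y [-28.4  25.8] z 38.9
   case x [ -8.8 148.1] rect ((62.377891540527344, 0.30425262451171875), (150.753662109375, 77.56068420410156), 4.997365951538086)
```

Emit:
send_rows --plan "-1 0.002 0.002 -0.005 0 0 0;-1 0.0035 0.003 -0.008 0 0 0;-1 0.005 0.0045 -0.012 0 0 0;-1 0.006 0.005 -0.014 0 0 0;-1 0.007 0.0059 -0.0156 0 0 0;-1 0.007 0.0059 -0.0156 0 0 0;-1 0.007 0.0059 -0.0156 0 0 0"

```text
time_s: 24.35
position: [0.4825, 0.3175, 0.0389]
eef_rot: [-0.681, 2.541, 0.182]
wrist_force: [0.2, -0.0, -2.0]
opening: 0.708
grip_force: 66.4
```

```bash
python3 -c "import gap;gap.run('b')"
```

```text
tcp [0.4825 0.3175 0.0389] in rest (mm) [ 77.8   1.1 -25.5] [ 0.2 -0.  -2. ]
scene plate z 0.9 x [ 11.3 155.9] y [-61.   59.9]
   orange 114 x [133.9 146.9] y [-32.   26.4] z 18.6
   screen 173 x [ 21.2 124.9] y [-42.3  23.1] z 19.1
   case x [ -7.2 146.9] rect ((69.37606048583984, -0.015167236328125), (89.25955200195312, 156.8939208984375), 89.78853607177734)
top plate z 0.5 x [ 13.1 154.2] y [-59.8  59.3]
   orange 214 x [133.4 144.8] y [-30.1  28.8] z 18.9
   screen 773 x [ 77.8 129.8] y [-26.5  27.7] z 19.0
   case x [ -8.9 145.1] rect ((67.78902435302734, -3.110553741455078), (155.96832275390625, 81.64604949951172), 0.5688531398773193)
```

Emit:
send_rows --plan "-1 -0.003 -0.001 -0.002 0 0 0;-1 -0.0056 -0.0024 -0.0035 0 0 0;-1 -0.0056 -0.0024 -0.0035 0 0 0;-1 -0.0048 -0.002 -0.005 0 0 0;-1 -0.0048 -0.002 -0.005 0 0 0;-1 -0.0048 -0.002 -0.005 0 0 0"

```text
time_s: 24.95
position: [0.4779, 0.3156, 0.0342]
eef_rot: [-0.68, 2.54, 0.182]
wrist_force: [0.0, 0.0, -1.4]
opening: 0.711
grip_force: 66.4
```

Emit:
send_rows --plan "-1 -0.0008 -0.0004 -0.0005 0 0 0;-1 -0.0015 -0.0009 -0.001 0 0 0;-1 -0.0015 -0.0009 -0.001 0 0 0;-1 -0.0015 -0.0009 -0.001 0 0 0"

```text
time_s: 25.28
position: [0.4762, 0.3146, 0.0331]
eef_rot: [-0.681, 2.541, 0.182]
wrist_force: [-0.9, 0.3, -1.4]
opening: 0.71
grip_force: 66.4
```

Emit:
send_rows --plan "-1 0.0004 0.0002 -0.0008 0 0 0;-1 0.0004 0.0002 -0.0008 0 0 0;-1 0.0004 0.0002 -0.0008 0 0 0"

```text
time_s: 25.53
position: [0.4767, 0.3148, 0.0327]
eef_rot: [-0.68, 2.54, 0.182]
wrist_force: [-4.3, -1.4, 3.6]
opening: 0.71
grip_force: 67.1
```

Emit:
send_rows --plan "-1 -0.0008 -0.0004 -0.0005 0 0 0;-1 -0.0008 -0.0004 -0.0005 0 0 0;-1 -0.0008 -0.0004 -0.0005 0 0 0"

```text
time_s: 25.78
position: [0.4764, 0.3147, 0.0326]
eef_rot: [-0.68, 2.539, 0.183]
wrist_force: [-1.6, -0.9, 4.4]
opening: 0.708
grip_force: 67.1
```

Emit:
send_rows --plan "-1 -0.0008 -0.0004 -0.0005 0 0 0;-1 -0.0015 -0.0009 -0.001 0 0 0;-1 -0.0015 -0.0009 -0.001 0 0 0"

```text
time_s: 26.03
position: [0.476, 0.3145, 0.0325]
eef_rot: [-0.68, 2.537, 0.184]
wrist_force: [3.9, 3.2, 2.2]
opening: 0.706
grip_force: 66.5
```

```bash
python3 -c "import gap;gap.run('c')"
```

```text
tcp [0.476  0.3145 0.0325] in rest (mm) [ 68.4   1.8 -27.4] [3.9 3.2 2.2]
scene plate z 1.0 x [ 13.5 155.4] y [-61.4  60.7]
   orange 108 x [124.6 136.9] y [-31.5  26.9] z 16.8
   screen 164 x [ 13.9 116.5] y [-42.   22.5] z 17.6
   case x [ -7.5 136.7] rect ((64.45845031738281, -3.6694793701171875), (147.48133850097656, 82.8565902709961), 2.374580144882202)
top plate z 0.4 x [ 12.8 154.2] y [-59.7  59.6]
   orange 204 x [124.1 135.1] y [-29.4  29.7] z 16.7
   screen 778 x [ 48.9 119.9] y [-26.1  28.1] z 17.1
   case x [ -8.8 135.3] rect ((62.73334884643555, 0.7642288208007812), (147.6565704345703, 87.5319595336914), 1.6551439762115479)
```

The force along the slope is +5 N, the head end is at x≈136 mm, the centring is within 1 mm and the underside is on the plate, so it is seated. Release and retreat along the plate normal.

Emit:
send_rows --plan "1 0 0 0 0 0 0;1 0 0 0 0 0 0;1 0 0 0 0 0 0;1 0 0 0 0 0 0;1 0 0 0 0 0 0;1 0 0 0 0 0 0;1 -0.006 -0.0035 0.012 0 0 0;1 -0.015 -0.0087 0.03 0 0 0;1 -0.03 -0.0173 0.06 0 0 0;1 -0.05 -0.029 0.1 0 0 0;1 -0.05 -0.029 0.1 0 0 0;1 -0.05 -0.029 0.1 0 0 0"

```text
time_s: 27.13
position: [0.4253, 0.2853, 0.1347]
eef_rot: [-0.679, 2.535, 0.185]
wrist_force: [-0.0, -0.1, 0.4]
opening: 0.999
grip_force: 0.0
```

```bash
python3 -c "import gap;gap.run('d')"
python3 - <<'E'
from h import *
a=[dict(np.load(n+"_d.npz"))["frame"][:,:,::-1] for n in("top","scene")]
o=np.zeros((420,800,3),np.uint8); o[:,:400]=cv2.resize(a[0][180:290,70:175],(400,420)); o[:,400:]=cv2.resize(a[1][70:175,300:400],(400,420)); cv2.imwrite("pics/c8.png",o)
E
```

```text
tcp [0.4253 0.2853 0.1347] in rest (mm) [68.9  1.8 90.4] [-0.  -0.1  0.4]
scene plate z 0.9 x [ 11.8 155.9] y [-60.7  60.4]
   orange 109 x [123.8 137. ] y [-29.8  28.3] z 16.6
   screen 232 x [ 24.  108.2] y [-30.1  22.6] z 17.3
   case x [ -7.5 136.9] rect ((63.998130798339844, -1.0308876037597656), (89.23826599121094, 147.75047302246094), 89.35610961914062)
top plate z 0.5 x [ 13.3 154. ] y [-59.5  59.8]
   orange 208 x [124.  135.3] y [-28.8  30.1] z 16.5
   screen 1295 x [ 27.  119.8] y [-25.9  28.6] z 16.8
   case x [ -4.7 135.3] rect ((63.21270751953125, -2.664081573486328), (86.87591552734375, 146.04493713378906), 88.48527526855469)
```

View pics/c8.png

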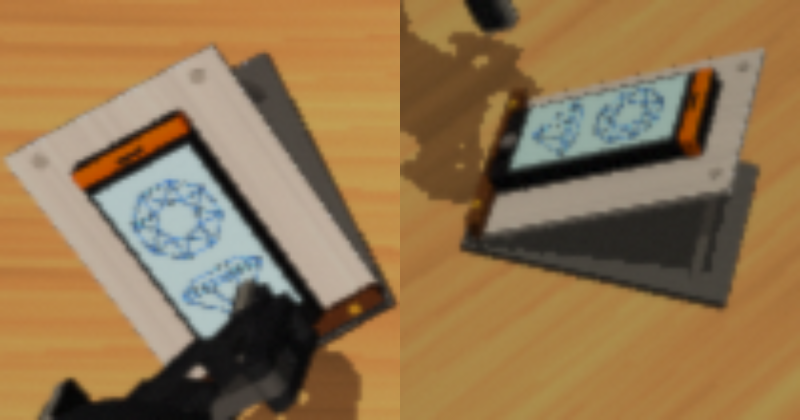

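The handheld lies square against the cleat, screen up, with the orange end at the top in both views. Now the bottles go back, red first.

Emit:
send_rows --plan "1 0 0 0.05 -0.0833 0.1443 0;1 0 0 0.05 -0.0833 0.1443 0;1 0 0 0.05 -0.0833 0.1443 0;1 0 0 0.05 -0.0833 0.1443 0;1 0 0 0.05 -0.0833 0.1443 0;1 0 0 0.05 -0.0833 0.1443 0;1 0 0 0.05 -0.0833 0.1443 0"

```text
time_s: 27.82
position: [0.4249, 0.2847, 0.1776]
eef_rot: [0.811, -3.031, 0.002]
wrist_force: [0.5, -0.0, 0.4]
opening: 0.998
grip_force: 0.0
```

Emit:
send_rows --plan "1 -0.018 -0.32 0 0 0 -0.2;1 -0.018 -0.32 0 0 0 -0.2;1 -0.018 -0.32 0 0 0 -0.2;1 -0.018 -0.32 0 0 0 -0.2;1 -0.018 -0.32 0 0 0 -0.2;1 -0.018 -0.32 0 0 0 -0.2;1 -0.018 -0.32 0 0 0 -0.2;1 -0.018 -0.32 0 0 0 -0.2;1 -0.018 -0.32 0 0 0 -0.2;1 -0.018 -0.32 0 0 0 -0.2"

```text
time_s: 28.65
position: [0.4051, -0.0366, 0.1804]
eef_rot: [0.171, 3.135, 0.0]
wrist_force: [0.3, 0.5, -0.2]
opening: 1.003
grip_force: 0.0
```

Emit:
send_rows --plan "1 -0.0125 -0.246 -0.01 0 0 -0.163;1 -0.0125 -0.246 -0.01 0 0 -0.163;1 -0.0125 -0.246 -0.01 0 0 -0.163;1 -0.0125 -0.246 -0.01 0 0 -0.163;1 -0.0125 -0.246 -0.01 0 0 -0.163;1 -0.0125 -0.246 -0.01 0 0 -0.163;1 -0.0125 -0.246 -0.01 0 0 -0.163;1 -0.0125 -0.246 -0.01 0 0 -0.163;1 -0.0125 -0.246 -0.01 0 0 -0.163;1 -0.0125 -0.246 -0.01 0 0 -0.163"

```text
time_s: 29.48
position: [0.3942, -0.2797, 0.1709]
eef_rot: [0.95, 2.994, 0.0]
wrist_force: [0.3, 0.3, 0.0]
opening: 0.994
grip_force: 0.0
```

```bash
cat > caps.py <<'E'
from h import *
from plant import imaging,arm
from scipy.spatial.transform import Rotation as Ro
o=arm.get_obs(); f=imaging.grab_frame("wrist"); T=Ro.from_rotvec(o["eef_rot"]).as_matrix(); M=f["tool_from_camera"]
t=world(dict(f,rvec=np.zeros(3),tvec=np.zeros(3)))@M[:3,:3].T+M[:3,3]; W=t@T.T+o["position"]
H=hsv(f); h,s,v=[H[...,i].astype(int) for i in range(3)]; z=W[...,2]
print(o["position"].round(4))
for k,m in {'red':(h<8)|(h>172),'yel':(h>20)&(h<35),'blu':(h>100)&(h<128)}.items():
    q=m&(s>90)&(z>.124)&(z<.134)
    if q.sum()>50: print(k,q.sum(),'cap rect world',rect(W[q]),'z',np.median(z[q]).round(4),'tool',rect(t[q])[0])
E
python3 caps.py
```

```text
[ 0.3942 -0.2797  0.1709]
red 1144 cap rect world (array([ 395.5, -279.8]), array([27.5, 27.2]), 55.1) z 0.1282 tool [-1.1  0.6]
yel 935 cap rect world (array([ 452.6, -310. ]), array([28.8, 26.7]), 1.6) z 0.1282 tool [-65.1   8.9]
```

Emit:
send_rows --plan "1 0.001 0 -0.03 0 0 0;1 0.001 0 -0.06 0 0 0;1 0.001 0 -0.08 0 0 0;1 0.001 0 -0.092 0 0 0;1 0.001 0 -0.092 0 0 0;-1 0.001 0 -0.092 0 0 0;-1 0.001 0 -0.092 0 0 0;-1 0.001 0 -0.092 0 0 0;-1 0.001 0 -0.092 0 0 0;-1 0.001 0 -0.092 0 0 0;-1 0.001 0 -0.092 0 0 0;-1 0.001 0 -0.092 0 0 0"

```text
time_s: 30.53
position: [0.3957, -0.2819, 0.0801]
eef_rot: [0.953, 2.991, -0.0]
wrist_force: [-0.1, 1.1, 5.2]
opening: 0.31
grip_force: 58.7
```

Emit:
send_rows --plan "-1 0 0 0.04 0 0 0;-1 0 0 0.08 0 0 0;-1 0.131 0.3285 0.08 0 0 -0.354;-1 0.131 0.3285 0.08 0 0 -0.354;-1 0.131 0.3285 0.08 0 0 -0.354;-1 0.131 0.3285 0.08 0 0 -0.354;-1 0.131 0.3285 0.08 0 0 -0.354;-1 0.131 0.3285 0.08 0 0 -0.354;-1 0.131 0.3285 0.08 0 0 -0.354;-1 0.131 0.3285 0.08 0 0 -0.354;-1 0.131 0.3285 0.08 0 0 -0.354;-1 0.131 0.3285 0.08 0 0 -0.354"

```text
time_s: 31.53
position: [0.5267, 0.0498, 0.1587]
eef_rot: [-2.392, -2.036, -0.001]
wrist_force: [0.5, 0.1, -0.7]
opening: 0.306
grip_force: 59.3
```

Emit:
send_rows --plan "-1 0 0 -0.02 0 0 0;-1 0 0 -0.04 0 0 0;-1 0 0 -0.04 0 0 0;-1 0 0 -0.04 0 0 0;-1 0 0 -0.04 0 0 0"

```text
time_s: 31.95
position: [0.5261, 0.0467, 0.1197]
eef_rot: [2.388, 2.04, 0.0]
wrist_force: [-0.3, -0.2, 0.1]
opening: 0.304
grip_force: 59.3
```

```bash
cat > held.py <<'E'
from h import *
from plant import imaging,arm
o=arm.get_obs(); print(o["position"].round(4))
for n in("top","scene"):
    f=imaging.grab_frame(n); W=world(f); H=hsv(f); h,s,v=[H[...,i].astype(int) for i in range(3)]; x,y,z=[W[...,i] for i in range(3)]
    near=(x>.44)&(x<.58)&(abs(y)<.14)
    for k,m in {'red':(h<8)|(h>172),'yel':(h>22)&(h<35),'blu':(h>100)&(h<128)}.items():
        q=m&(s>150)&(abs(z)<.012)&near; vv,uu=np.nonzero(q)
        b=m&(s>120)&near&(z>.03)
        cv=near&(m)&(s>100)&(z>.115)&(z<.14)
        print(n,k,'coaster',rect(plane(f,np.c_[uu,vv],.005))[:2] if q.sum()>20 else '','cap',rect(W[cv])[:2] if cv.sum()>20 else '', 'band+cap z',np.percentile(z[b],[5,95]).round(3) if b.sum()>20 else '')
E
python3 held.py
```

```text
[0.5261 0.0467 0.1197]
top red coaster (array([523.6,  29.2]), array([15.7, 58.9])) cap  band+cap z [0.05  0.577]
top yel coaster (array([518. ,  -6.4]), array([53.8, 59.8])) cap  band+cap z 
top blu coaster (array([509. , -60.6]), array([52.3, 58. ])) cap  band+cap z 
scene red coaster (array([527. ,  48.4]), array([54. , 59.4])) cap  band+cap z [0.073 0.172]
scene yel coaster (array([518.1,  -6.2]), array([54. , 61.3])) cap  band+cap z 
scene blu coaster (array([509.3, -60.8]), array([52.1, 59.2])) cap  band+cap z
```

Emit:
send_rows --plan "-1 0 0 -0.02 0 0 0;-1 0 0 -0.03 0 0 0;-1 0 0 -0.035 0 0 0;-1 0 0 -0.038 0 0 0;-1 0 0 -0.038 0 0 0;-1 0 0 -0.038 0 0 0"

```text
time_s: 32.55
position: [0.5262, 0.047, 0.0814]
eef_rot: [2.388, 2.041, 0.001]
wrist_force: [0.5, 0.0, -0.9]
opening: 0.306
grip_force: 59.4
```

Emit:
send_rows --plan "-1 0 0 -0.0007 0 0 0;-1 0 0 -0.0007 0 0 0;1 0 0 -0.0007 0 0 0;1 0 0 -0.0007 0 0 0;1 0 0 -0.0007 0 0 0;1 0 0 -0.0007 0 0 0;1 0 0 -0.0007 0 0 0;1 0 0 -0.0007 0 0 0;1 0 0 0.03 0 0 0;1 0 0 0.06 0 0 0;1 0 0 0.09 0 0 0;1 0 0 0.09 0 0 0"

```text
time_s: 33.55
position: [0.5285, 0.0473, 0.1769]
eef_rot: [2.384, 2.038, 0.011]
wrist_force: [0.1, 0.5, 1.0]
opening: 1.002
grip_force: 0.0
```

Emit:
send_rows --plan "1 -0.0735 -0.357 0 0 0 0.365;1 -0.0735 -0.357 0 0 0 0.365;1 -0.0735 -0.357 0 0 0 0.365;1 -0.0735 -0.357 0 0 0 0.365;1 -0.0735 -0.357 0 0 0 0.365;1 -0.0735 -0.357 0 0 0 0.365;1 -0.0735 -0.357 0 0 0 0.365;1 -0.0735 -0.357 0 0 0 0.365;1 -0.0735 -0.357 0 0 0 0.365;1 -0.0735 -0.357 0 0 0 0.365;1 -0.0735 -0.357 0 0 0 0.365;1 -0.0735 -0.357 0 0 0 0.365"

```text
time_s: 34.55
position: [0.4518, -0.3113, 0.1702]
eef_rot: [-0.904, -3.008, -0.001]
wrist_force: [-0.2, 0.6, 0.7]
opening: 1.0
grip_force: 0.0
```

Emit:
send_rows --plan "1 0 0 0 0 0 0;1 0 0 0 0 0 0;1 0 0 0 0 0 0"

```text
time_s: 34.8
position: [0.4528, -0.3089, 0.171]
eef_rot: [0.897, 3.011, 0.0]
wrist_force: [-0.2, 0.6, -0.8]
opening: 1.002
grip_force: 0.0
```

```bash
python3 caps.py; python3 held.py | grep red
```

```text
[ 0.4528 -0.3089  0.171 ]
yel 1137 cap rect world (array([ 453.5, -309.9]), array([29.3, 26.6]), 4.7) z 0.1282 tool [-1.1 -0.5]
blu 849 cap rect world (array([ 509.9, -339.4]), array([26.1, 26.4]), 37.7) z 0.1282 tool [-64.5   5.8]
top red coaster (array([528.5,  51.2]), array([60.3, 62.5])) cap (array([526.6,  46.5]), array([28.3, 28.2])) band+cap z [0.044 0.132]
scene red coaster (array([526.6,  48. ]), array([53. , 60.7])) cap (array([529.6,  45.6]), array([24.4, 28. ])) band+cap z [0.036 0.132]
```

Emit:
send_rows --plan "1 0 0 -0.03 0 0 0;1 0 0 -0.06 0 0 0;1 0 0 -0.08 0 0 0;1 0 0 -0.092 0 0 0;1 0 0 -0.092 0 0 0;-1 0 0 -0.092 0 0 0;-1 0 0 -0.092 0 0 0;-1 0 0 -0.092 0 0 0;-1 0 0 -0.092 0 0 0;-1 0 0 -0.092 0 0 0;-1 0 0 -0.092 0 0 0;-1 0 0 -0.092 0 0 0"

```text
time_s: 35.95
position: [0.4532, -0.3106, 0.0802]
eef_rot: [0.898, 3.008, -0.001]
wrist_force: [-0.1, 0.8, 6.3]
opening: 0.307
grip_force: 59.0
```

Emit:
send_rows --plan "-1 0 0 0.04 0 0 0;-1 0 0 0.08 0 0 0;-1 0.0645 0.3043 0.08 0 0 -0.3655;-1 0.0645 0.3043 0.08 0 0 -0.3655;-1 0.0645 0.3043 0.08 0 0 -0.3655;-1 0.0645 0.3043 0.08 0 0 -0.3655;-1 0.0645 0.3043 0.08 0 0 -0.3655;-1 0.0645 0.3043 0.08 0 0 -0.3655;-1 0.0645 0.3043 0.08 0 0 -0.3655;-1 0.0645 0.3043 0.08 0 0 -0.3655;-1 0.0645 0.3043 0.08 0 0 -0.3655;-1 0.0645 0.3043 0.08 0 0 -0.3655"

```text
time_s: 36.95
position: [0.517, -0.0026, 0.1584]
eef_rot: [-2.391, -2.036, 0.0]
wrist_force: [-0.3, 0.6, -1.9]
opening: 0.305
grip_force: 59.4
```

Emit:
send_rows --plan "-1 0 0 -0.02 0 0 0;-1 0 0 -0.04 0 0 0;-1 0 0 -0.06 0 0 0;-1 0 0 -0.06 0 0 0;-1 0 0 -0.06 0 0 0"

```text
time_s: 37.37
position: [0.5157, -0.0057, 0.098]
eef_rot: [-2.388, -2.038, 0.004]
wrist_force: [0.2, -0.4, -0.9]
opening: 0.308
grip_force: 59.4
```

Emit:
send_rows --plan "-1 0.0005 -0.0005 -0.01 0 0 0;-1 0.0005 -0.0005 -0.015 0 0 0;-1 0.0005 -0.0005 -0.018 0 0 0;-1 0.0005 -0.0005 -0.018 0 0 0;-1 0.0005 -0.0005 -0.018 0 0 0;-1 0.0005 -0.0005 -0.018 0 0 0"

```text
time_s: 37.87
position: [0.5176, -0.0062, 0.0812]
eef_rot: [2.39, 2.039, 0.001]
wrist_force: [0.6, 0.5, -0.0]
opening: 0.304
grip_force: 59.7
```

Emit:
send_rows --plan "-1 0 0 -0.0006 0 0 0;-1 0 0 -0.0006 0 0 0;1 0 0 -0.0006 0 0 0;1 0 0 -0.0006 0 0 0;1 0 0 -0.0006 0 0 0;1 0 0 -0.0006 0 0 0;1 0 0 -0.0006 0 0 0;1 0 0 -0.0006 0 0 0;1 0 0 0.03 0 0 0;1 0 0 0.06 0 0 0;1 0 0 0.09 0 0 0;1 0 0 0.09 0 0 0"

```text
time_s: 38.87
position: [0.52, -0.0062, 0.1768]
eef_rot: [2.385, 2.036, 0.01]
wrist_force: [0.5, -0.2, 0.9]
opening: 1.003
grip_force: 0.0
```

Emit:
send_rows --plan "1 -0.0076 -0.3332 0 0 0 0.383;1 -0.0076 -0.3332 0 0 0 0.383;1 -0.0076 -0.3332 0 0 0 0.383;1 -0.0076 -0.3332 0 0 0 0.383;1 -0.0076 -0.3332 0 0 0 0.383;1 -0.0076 -0.3332 0 0 0 0.383;1 -0.0076 -0.3332 0 0 0 0.383;1 -0.0076 -0.3332 0 0 0 0.383;1 -0.0076 -0.3332 0 0 0 0.383;1 -0.0076 -0.3332 0 0 0 0.383;1 -0.0076 -0.3332 0 0 0 0.383;1 -0.0076 -0.3332 0 0 0 0.383"

```text
time_s: 39.87
position: [0.5095, -0.3401, 0.17]
eef_rot: [-0.817, -3.033, -0.001]
wrist_force: [-0.4, 0.3, 0.7]
opening: 0.997
grip_force: 0.0
```

Emit:
send_rows --plan "1 0 0 0 0 0 0;1 0 0 0 0 0 0;1 0 0 0 0 0 0"

```text
time_s: 40.12
position: [0.51, -0.339, 0.1709]
eef_rot: [0.816, 3.034, -0.0]
wrist_force: [-0.3, 1.0, 0.1]
opening: 1.0
grip_force: 0.0
```

```bash
python3 caps.py; python3 held.py
```

```text
[ 0.51   -0.339   0.1709]
blu 1072 cap rect world (array([ 510.3, -339.2]), array([26.8, 26.3]), 39.4) z 0.1282 tool [-0.4 -0.1]
[ 0.51   -0.3389  0.171 ]
top red coaster (array([528.4,  51.1]), array([60.6, 62.5])) cap (array([526.8,  46.6]), array([28.1, 27.2])) band+cap z [0.043 0.132]
top yel coaster (array([519.1,  -6.9]), array([53., 62.])) cap (array([517.2,  -7.2]), array([28.2, 27.1])) band+cap z [0.06  0.132]
top blu coaster (array([509., -61.]), array([53.1, 57.9])) cap  band+cap z 
scene red coaster (array([527.2,  48.2]), array([53.7, 59.1])) cap (array([528.1,  47.3]), array([24.5, 30.7])) band+cap z [0.036 0.132]
scene yel coaster (array([494.5,   7.7]), array([ 67.9, 129.1])) cap (array([519.2,  -7.8]), array([26.8, 28.3])) band+cap z [0.055 0.133]
scene blu coaster (array([509.2, -60.7]), array([52. , 59.1])) cap  band+cap z
```

Emit:
send_rows --plan "1 0 0 -0.03 0 0 0;1 0 0 -0.06 0 0 0;1 0 0 -0.08 0 0 0;1 0 0 -0.092 0 0 0;1 0 0 -0.092 0 0 0;-1 0 0 -0.092 0 0 0;-1 0 0 -0.092 0 0 0;-1 0 0 -0.092 0 0 0;-1 0 0 -0.092 0 0 0;-1 0 0 -0.092 0 0 0;-1 0 0 -0.092 0 0 0;-1 0 0 -0.092 0 0 0"

```text
time_s: 41.27
position: [0.5106, -0.3399, 0.0803]
eef_rot: [0.815, 3.031, -0.001]
wrist_force: [0.5, -0.7, 6.2]
opening: 0.307
grip_force: 59.1
```

Emit:
send_rows --plan "-1 0 0 0.04 0 0 0;-1 0 0 0.08 0 0 0;-1 -0.001 0.2788 0.08 0 0 -0.383;-1 -0.001 0.2788 0.08 0 0 -0.383;-1 -0.001 0.2788 0.08 0 0 -0.383;-1 -0.001 0.2788 0.08 0 0 -0.383;-1 -0.001 0.2788 0.08 0 0 -0.383;-1 -0.001 0.2788 0.08 0 0 -0.383;-1 -0.001 0.2788 0.08 0 0 -0.383;-1 -0.001 0.2788 0.08 0 0 -0.383;-1 -0.001 0.2788 0.08 0 0 -0.383;-1 -0.001 0.2788 0.08 0 0 -0.383"

```text
time_s: 42.27
position: [0.5085, -0.0593, 0.1587]
eef_rot: [-2.388, -2.041, 0.001]
wrist_force: [0.5, -0.2, -1.5]
opening: 0.308
grip_force: 59.3
```

Emit:
send_rows --plan "-1 0 0 -0.02 0 0 0;-1 0 0 -0.04 0 0 0;-1 0 0 -0.06 0 0 0;-1 0 0 -0.06 0 0 0;-1 0 0 -0.06 0 0 0;-1 0 0 -0.06 0 0 0"

```text
time_s: 42.77
position: [0.5091, -0.0607, 0.0998]
eef_rot: [2.384, 2.046, 0.001]
wrist_force: [0.8, 0.1, -1.3]
opening: 0.311
grip_force: 59.3
```

Emit:
send_rows --plan "-1 0 0 -0.01 0 0 0;-1 0 0 -0.015 0 0 0;-1 0 0 -0.018 0 0 0;-1 0 0 -0.0186 0 0 0;-1 0 0 -0.0186 0 0 0;-1 0 0 -0.0186 0 0 0"

```text
time_s: 43.27
position: [0.5091, -0.0606, 0.0813]
eef_rot: [2.383, 2.046, 0.001]
wrist_force: [-1.4, 0.9, 5.5]
opening: 0.307
grip_force: 60.1
```

Emit:
send_rows --plan "1 0 0 0 0 0 0;1 0 0 0 0 0 0;1 0 0 0 0 0 0;1 0 0 0 0 0 0;1 0 0 0 0 0 0;1 0 0 0 0 0 0;1 0 0 0.03 0 0 0;1 0 0 0.06 0 0 0;1 0 0 0.1 0 0 0;1 0 0 0.13 0 0 0;1 0 0 0.13 0 0 0;1 0 0 0.13 0 0 0"

```text
time_s: 44.27
position: [0.5101, -0.0607, 0.2123]
eef_rot: [2.382, 2.044, 0.004]
wrist_force: [-0.4, -0.3, -0.0]
opening: 0.998
grip_force: 0.0
```

Emit:
send_rows --plan "1 -0.2 -0.05 0.05 0 0 0;1 -0.2 -0.05 0.05 0 0 0;1 -0.2 -0.05 0.05 0 0 0;1 -0.2 -0.05 0.05 0 0 0;1 -0.2 -0.05 0.05 0 0 0;1 -0.2 -0.05 0.05 0 0 0;1 -0.2 -0.05 0.05 0 0 0;1 -0.2 -0.05 0.05 0 0 0"

```text
time_s: 44.93
position: [0.3089, -0.1107, 0.2595]
eef_rot: [-2.385, -2.045, -0.0]
wrist_force: [0.4, -0.5, -0.4]
opening: 0.996
grip_force: 0.0
```

```bash
python3 held.py; python3 -c "import gap;gap.run('e')"
python3 - <<'E'
from h import *
a=[dict(np.load(n+"_e.npz"))["frame"][:,:,::-1] for n in("top","scene")]
o=np.zeros((560,800,3),np.uint8); o[:,:400]=cv2.resize(a[0][100:310,60:350],(400,560)) if 0 else 0
o[:290,:400]=cv2.resize(a[0][100:310,60:350],(400,290)); o[:400,400:]=cv2.resize(a[1][70:290,190:410],(400,400)); cv2.imwrite("pics/c9.png",o)
E
```

```text
[ 0.3089 -0.1107  0.2595]
top red coaster (array([528.5,  51.1]), array([60.8, 62.2])) cap (array([526.6,  46.6]), array([28.5, 27.3])) band+cap z [0.042 0.132]
top yel coaster (array([519.3,  -6.7]), array([53.4, 62.3])) cap (array([517.6,  -7.1]), array([28.6, 27.1])) band+cap z [0.061 0.132]
top blu coaster (array([510. , -60.8]), array([52.5, 59.9])) cap (array([508.3, -60.4]), array([27.8, 26. ])) band+cap z [0.049 0.132]
scene red coaster (array([527.2,  48. ]), array([53.8, 59.5])) cap (array([529.5,  45.8]), array([24.5, 25.8])) band+cap z [0.035 0.132]
scene yel coaster (array([496.4,  11. ]), array([ 60.4, 129.1])) cap (array([518.5,  -7.9]), array([28.1, 27.4])) band+cap z [0.056 0.133]
scene blu coaster (array([509.3, -60.8]), array([52.1, 58.8])) cap (array([510.6, -62.9]), array([26.7, 27.5])) band+cap z [0.038 0.133]
tcp [ 0.3094 -0.1104  0.2592] in rest (mm) [-127.2 -282.9  347.3] [-0.   0.4  0.3]
scene plate z 1.0 x [ 12.9 155.9] y [-61.1  60.1]
   orange 108 x [123.8 136.7] y [-29.7  27.8] z 16.5
   screen 226 x [ 24.5 111.5] y [-30.5  23.3] z 17.5
   case x [ -7.2 136.7] rect ((64.6285629272461, 0.6948699951171875), (147.61312866210938, 89.95171356201172), 0.6113653779029846)
top plate z 0.5 x [ 11.8 154. ] y [-59.5  59.7]
   orange 207 x [123.8 135.2] y [-29.1  30.1] z 16.4
   screen 1484 x [ 16.7 119.2] y [-25.7  28.3] z 17.0
   case x [ -8.4 135. ] rect ((62.900482177734375, 1.0281448364257812), (146.27130126953125, 89.45382690429688), 0.8484907150268555)
```

View pics/c9.png

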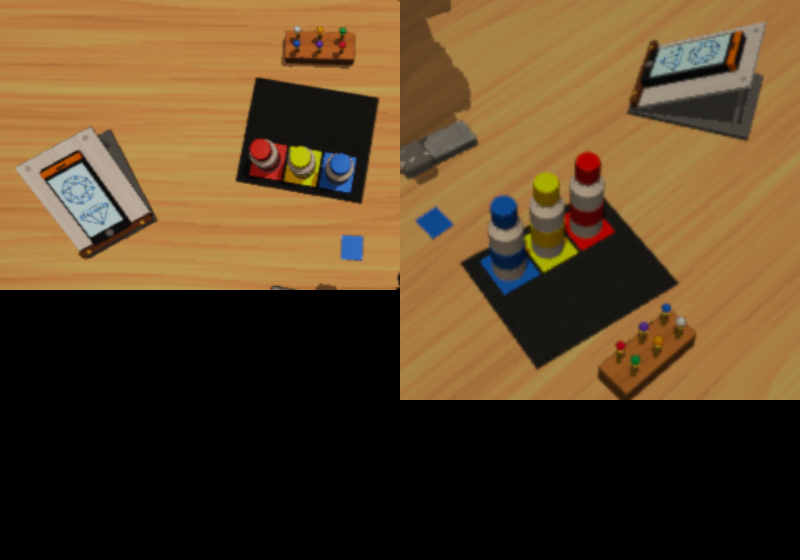

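Each bottle stands upright on the coaster of its own colour. The handheld is seated, the dop block looks unmoved and the arm is clear, so I'm handing in.

```bash
python3 -c "
from plant import arm
print(arm.hand_in())"
```

```text
the job is handed in; nothing more can be done
None
```

The job is handed in at about 45 s: the handheld is seated squarely on the reading rest against the cleat, screen up and orange end uppermost, and all three bottles are back upright on their own coasters, within about 2 mm of centre (no verdict was returned).

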